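# File the dispensed cartons on edge in the serving tote

## Robot

A 6-joint arm with a two-finger parallel gripper is mounted at the origin on the work surface. World frame = base frame: x ahead of the robot, y to its left, z up, the work surface at z = 0. Lengths are in m, angles in rad, forces in N, time in s.
With the tool pointing down it reaches from about 0.325 to 0.875 m from the base axis. Payload 4.4 kg.
Tool frame: the origin (TCP) lies midway between the tips of the shut fingers; the grasp point (between the pads) lies 19 mm behind it (r.grip_depth is the z of the grasp point in the tool frame, in m); z points along the fingers, y is the line along which they close (so a half turn about z gives the same grasp; the last joint's range is limited). The gripper opens to 85 mm and grips with 20 to 120 N. Pads are 22 mm wide; open, the fingers measure 114 mm over their backs; the gripper's body (76 mm by 85 mm) begins 54 mm behind the grasp point. The pads swing forward as they close: fully open they stand 13 mm farther back than shut.
Start: joints at [-1.47, 0.207, 1.542, -0, 1.393, -0.15], TCP at [0.143, -0.557, 0.231] pointing down, gripper open.
Joint ranges: [-2.73, 2.73], [-0.86, 2.22], [0.23, 2.46], [-1.11, 4.25], [0.08, 2.63], [-2.82, 2.82]. Speed limits (rad/s): [2.79, 2.79, 3.14, 3.14, 3.14, 3.14].

## Interface

Orientations are given as a 3x3 rotation matrix whose columns are the frame's x, y, z axes.
In Python, from bench import r gives the robot as it stands. The module is installed in compiled form; this text tells all that it offers.
- The arm moves only by the tool apply_moves, never from a script. Its argument "commands" is a list of rows, each an object of numbers: "tx", "ty", "tz": the shift along the world's x, y, z in cm; "ax", "ay", "az": the turn, a rotation vector about the world's x, y, z in degrees. In form: [{"tx": .., "ty": .., "tz": .., "ax": .., "ay": .., "az": ..}, ...]. A call has 1 to 12 rows; each row is the pose to reach, as a shift and turn from the pose commanded when the call began; what a row does not reach only later rows make up. A row lasts 1/10 s, in which the tool goes at most 50 mm and 8.59 degrees, less where a joint would pass 70% of its speed; a pose out of reach is approached as far as the arm can. A call with a gripper value outside its range is refused whole. "grip" is the closure in counts, from 0 (fully open) to 255 (shut), set as the call begins (left out, the last holds). The fingers move at their own pace and stop on an object; "squeeze" is the grip in N (left out, the last holds). Time passes only in rows, so rows that repeat a pose let the fingers close. It gives the time, the measured TCP pose, the force, the opening and the grip force at its end, in the units of the state.
- r.sense(): the state, without advancing time (a new reading comes with each control period).
- r.read_camera(name): name is "scene" or "top"; returns the picture (400x640x3 uint8, blue, green, red); there is no depth.
- r.camera_model(name): a dict with "vfov" (degrees; the focal length in pixels is half the picture's height over the tangent of half this angle, whatever the lens; pixels are square), "cx", "cy" (the principal point, pixels), "R" (3x3) and "t" (3): a world point X has camera coordinates R X + t. Camera axes: x right, y down, z forward; pixel columns grow to the right and rows downward; lengths in m; the calibration is good to about 2 mm. A picture is of the moment at which its call begins. camera_model takes no time and is no camera call.
- r.finish_job(): hands the job in; it is judged then, once.
The state is a dict: "clock": time; "q": joint angles; "dq": joint speeds; "effort": joint torques, N m; "position": TCP position; "orientation": TCP orientation; "wrist_force": force on the tool from outside, world axes, zero at the start; "ft_torque": the same for the moment, N m; "grip_width": opening from 0.0 (shut) to 1.0 (fully open); "grip_force": force on a finger pad.
Only numpy, scipy, OpenCV 4.12 (cv2) and the standard library are available. Lean on these libraries where they do the work, as an engineer would, in place of code of your own. Each camera call takes 0.05 s, during which the arm holds its last target. There are 200 camera calls.

## Task

Collect the two cartons from the dispenser's sloping catch tray and file them in the wooden tote: both standing on a long narrow edge on its floor, parallel to its leaning backboard, one behind the other and packed snugly against the backboard with no gaps. Do not shove the tote along the table, and leave the other things where they are.

Things in the scene. Friction and masses are not known exactly. Their poses are not given: they have to be found in the camera images.
- tray_mid (a point): middle of the fixed dispenser's catch tray, 90 mm above the table, level with the centres of the cartons, which lie either side of it, some 65 mm off in y. x points level into the machine, y along the tray, z up. The tray is a flat slope, 300 mm long in y, rising 34 degrees towards +x; its lip along the low edge stands 6 mm above the slope, its end cheeks 12 mm
- hood_edge (a point): middle of the lower front edge of the dispenser's hood, which overhangs the tray (same axes as tray_mid): 44 mm further in (+x) and 85 mm higher than tray_mid. The hood is 300 mm wide and 85 mm tall; under it the machine's front stands 36 mm further in. A gripper pointing straight down does not fit beside it; one square to the slope (34 degrees from vertical, pointing down and into the machine) does
- carton_a_center (a point): carton of coffee capsules: flat plain cardboard box 64 mm wide (its x), 110 mm long (its y), 22 mm thick (its z), 100 to 190 g; this point is its centre. It is gripped by its long narrow sides, 64 mm apart. At the start it lies on its broad side on the tray's slope, y along the tray, x up the slope, its lower long side within a few mm of the lip
- carton_b_center (a point): carton of coffee capsules, the same as the other: flat plain cardboard box 64 mm wide (its x), 110 mm long (its y), 22 mm thick (its z), 100 to 190 g; this point is its centre. It is gripped by its long narrow sides, 64 mm apart. At the start it lies on its broad side on the tray's slope, y along the tray, x up the slope, its lower long side within a few mm of the lip
- tote: loose wooden tote, 1.8 kg, on a level foot; it leans back 22 degrees: x runs down its floor to the backboard, y across, z square to the floor. Origin in the middle of its floor's underside, 36 mm above the table. Floor 6 mm thick, inside 122 mm (x) by 138 mm (y), empty; above the floor the backboard (10 mm thick) rises 60 mm, the side walls (6 mm) 16 mm, the front lip (6 mm) 6 mm
- tote_back (a point): point on the tote's floor at the foot of the backboard's inner face, half-way along it; axes as the tote's: x into the backboard, y along it, z up the backboard. A carton set down leaning on the backboard (or on a carton filed before), its foot out on the floor, goes up on edge when its foot is pushed, low down, towards the backboard. Friction coefficient 0.45 to 0.63; the tote slides if pushed with some 8 N
- water_a: full water bottle, 62 mm across, 170 mm tall; origin under its centre
- water_b: the other water bottle, same size; origin under its centre
- cups: stack of paper cups, 84 mm across, 113 mm tall; origin under its centre
- sugar_jar: glass jar with steel cap, 64 mm across, 75 mm tall; origin under its centre
- mug: white mug, 72 mm across, 75 mm tall, with a handle on its +y side reaching some 35 mm out; origin under its centre
- spoon: metal spoon lying flat; origin under its middle
There are look-alikes about, which are no part of the job. Leave any blue look-alike of the part that bears carton_b_center alone.

How it is judged:
By the outcome, as a careful person would: the job done as asked, in the order asked, and still so for the second after the job is handed in, with the robot touching nothing.
It also fails if it takes over 72 s, if anything falls off the work surface, if the arm or the gripper's body presses on something with over 40 N, if the wrist force passes 120 N, or if a joint passes its speed limit or range.

## Working session

There is one attempt and no reset: what is moved stays moved. The work goes in short steps, Python scripts to look and compute and a tool call to move; the robot and the scene stay as the last step left them, time stands still between calls to the robot, and variables do not carry over. Pictures are saved under pics/ and viewed, at most 10 in all, crops included, and the job is handed in when it is done.

Besides the shell and the picture viewer there is one more tool, called after "Emit:" by a JSON object that holds its "fn" and its "kwargs", one argument or row to a line. apply_moves: Moves the arm, as the interface text tells. Its arguments: {"type":"object","properties":{"commands":{"type":"array"},"grip":{"type":"number"},"squeeze":{"type":"number"}},"required":["commands"]}

```bash
ls; mkdir -p pics; python3 - <<'E'
from bench import r
import cv2,numpy as np
for n in("scene","top"):
    cv2.imwrite(f"pics/{n}0.png",r.read_camera(n)); m=r.camera_model(n)
    R=np.array(m["R"]);t=np.array(m["t"]);print(n,m["vfov"],m["cx"],m["cy"],(-R.T@t).round(3),R.round(3).tolist())
    print({k:v for k,v in m.items() if k not in("R","t")})
s=r.sense();print(s,r.grip_depth)
E
```

```text
pics
scene 56.10260017880014 319.3217376063036 200.00054775625105 [1.209 0.088 0.791] [[-0.068, 0.997, 0.021], [0.682, 0.062, -0.729], [-0.728, -0.035, -0.684]]
{'vfov': 56.10260017880014, 'cx': 319.3217376063036, 'cy': 200.00054775625105}
top 57.66768309831832 319.1186207057588 198.4346149759781 [0.431 0.045 1.115] [[-0.015, -1.0, -0.008], [-0.997, 0.015, -0.073], [0.073, 0.007, -0.997]]
{'vfov': 57.66768309831832, 'cx': 319.1186207057588, 'cy': 198.4346149759781}
{'clock': 0.1, 'q': array([-1.46948222e+00,  2.07355022e-01,  1.54283994e+00, -7.61021046e-06,
        1.39349952e+00, -1.50538245e-01]), 'dq': array([ 0.00181762, -0.00123872, -0.00358789,  0.00094906,  0.00148502,
       -0.00105622]), 'effort': array([-8.37794250e-04, -3.84092045e+01, -2.92548805e+01, -1.73081103e-04,
        4.82454969e-03,  1.72046680e-05]), 'position': array([ 0.14318328, -0.55616901,  0.2302167 ]), 'orientation': array([[ 9.68452178e-01,  2.49199378e-01, -2.20033171e-04],
       [ 2.49199285e-01, -9.68449971e-01,  2.09029200e-03],
       [ 3.07808347e-04, -2.07917995e-03, -9.99997791e-01]]), 'wrist_force': array([-0.0994495 , -0.12703796,  0.07135015]), 'ft_torque': array([ 0.02760062, -0.0097821 , -0.05453334]), 'grip_force': 0.0, 'grip_width': 0.9971794196912026} -0.0187
```

View pics/scene0.png

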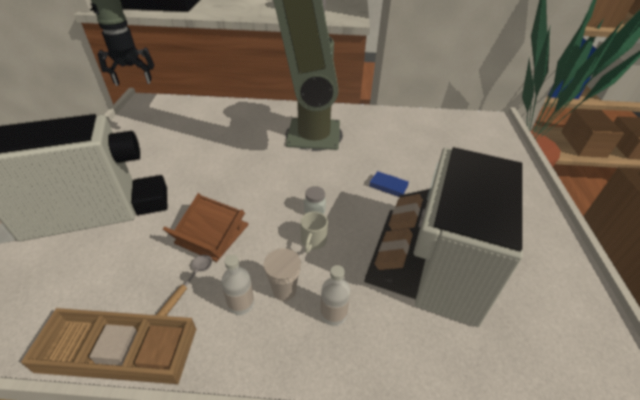

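View pics/top0.png

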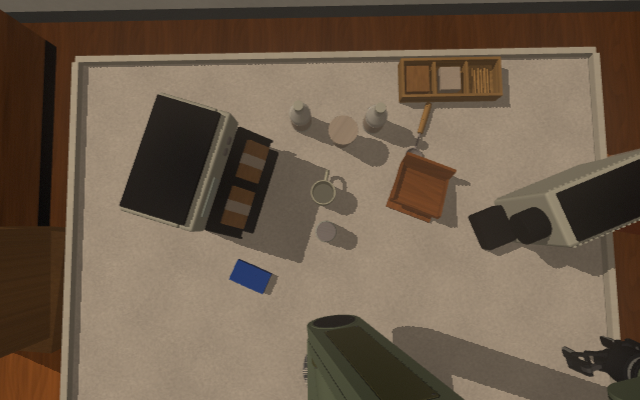

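The scene view shows the tray with brown cartons at (405,212) and (392,250) and the tote at (208,225). The top view has the cartons at (253,160) and (237,208) and the tote at (421,187).
Things that could be mistaken for the cartons: the blue box at top (250,276), the brown compartment of the organiser at top (418,78), and the brown boxes on the shelf in the scene view (590,130). The description says plain cardboard on the tray slope, so I choose the two on the tray and check them in a close crop.

```bash
python3 - <<'E'
import cv2,numpy as np
a=cv2.imread("pics/top0.png");b=cv2.imread("pics/scene0.png")
def c(im,x,y,w,h):
    return cv2.convertScaleAbs(cv2.resize(im[y:y+h,x:x+w],(400,300),interpolation=cv2.INTER_CUBIC),alpha=1.5,beta=10)
cv2.imwrite("pics/crop.png",np.vstack([np.hstack([c(a,180,110,160,120+15-15),c(a,376,140,100,75)]),np.hstack([c(b,340,165,180,135),c(b,158,184,100,75)])]))
E
```

```text
(no output)
```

View pics/crop.png

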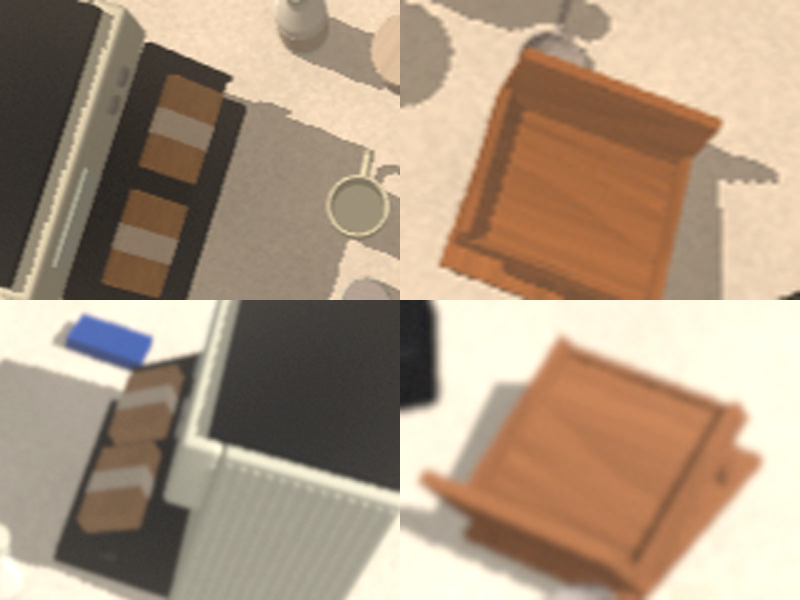

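The crop confirms two brown cartons with a pale band lying on the black tray. The tote's backboard is on its far (+x) side, at the upper right in the top view. Next I measure the corners.

```bash
cat > h.py <<'E'
import cv2,numpy as np
from bench import r
def ray(n,p):
    m=r.camera_model(n);R=np.array(m["R"]);t=np.array(m["t"]);f=200/np.tan(np.radians(m["vfov"]/2))
    d=R.T@np.array([(p[0]-m["cx"])/f,(p[1]-m["cy"])/f,1]);return -R.T@t,d/np.linalg.norm(d)
def onz(n,p,z):
    c,d=ray(n,p);return c+d*(z-c[2])/d[2]
def tri(p,q):
    (a,u),(b,v)=ray("top",p),ray("scene",q)
    s=np.linalg.lstsq(np.c_[u,-v],b-a,rcond=None)[0]
    P,Q=a+s[0]*u,b+s[1]*v;return (P+Q)/2,np.linalg.norm(P-Q)
def proj(n,X):
    m=r.camera_model(n);f=200/np.tan(np.radians(m["vfov"]/2));c=np.array(m["R"])@X+np.array(m["t"])
    return np.array([m["cx"]+f*c[0]/c[2],m["cy"]+f*c[1]/c[2]])
def comps(im,box,hsv=((3,60,25),(20,255,255)),amin=60,close=0):
    x,y,w,h=box;c=cv2.cvtColor(im[y:y+h,x:x+w],cv2.COLOR_BGR2HSV)
    m=cv2.inRange(c,*hsv)
    if close:m=cv2.morphologyEx(m,cv2.MORPH_CLOSE,np.ones((close,close)))
    cs,_=cv2.findContours(m,cv2.RETR_EXTERNAL,cv2.CHAIN_APPROX_NONE)
    return [k[:,0,:]+[x,y] for k in cs if cv2.contourArea(k)>amin]
E
python3 - <<'E'
from h import *
for n,box,tb in(("top",(200,120,85,120),(380,145,85,80)),("scene",(365,190,62,90),(160,190,95,72))):
    im=cv2.imread(f"pics/{n}0.png")
    for nm,b,cl in(("carton",box,9 if n=="top" else 0),("tote",tb,0)):
        for k in comps(im,b,close=cl):
            q=cv2.approxPolyDP(cv2.convexHull(k.astype(np.int32)),2.0,True)[:,0]
            (c,s,a)=cv2.minAreaRect(k.astype(np.float32));print(n,nm,cv2.contourArea(k.astype(np.int32)),np.round(c,1),np.round(s,1),round(a,1),q.tolist())
im=cv2.cvtColor(cv2.imread("pics/top0.png"),cv2.COLOR_BGR2HSV)
for p in((253,147),(250,160),(245,235-20),(300,180),(237,207),(262,170)):print(p,im[p[1],p[0]])
E
```

```text
top carton 9996.0 [242.  179.5] [119.  84.] 90.0 [[284, 120], [284, 239], [200, 239], [200, 120]]
top tote 6581.0 [422.  184.5] [79. 84.] 90.0 [[464, 145], [464, 224], [380, 224], [380, 145]]
scene carton 576.5 [390.5 259. ] [20.7 33.9] 84.8 [[407, 254], [402, 268], [379, 270], [374, 265], [379, 250], [402, 248]]
scene carton 787.5 [400.3 226.7] [29. 39.] 15.9 [[417, 214], [409, 245], [382, 241], [391, 214], [411, 210]]
scene carton 232.0 [409.6 199.6] [26.8 14. ] 2.5 [[423, 199], [421, 207], [396, 206], [399, 198], [419, 193]]
scene tote 3200.0 [206.6 224.8] [63.3 70.2] 40.6 [[197, 193], [242, 209], [248, 223], [217, 261], [175, 244], [163, 230], [163, 227]]
(253, 147) [ 14 138  72]
(250, 160) [16 75 85]
(245, 215) [ 15 112  75]
(300, 180) [16 63 97]
(237, 207) [14 79 87]
(262, 170) [ 14 102  65]
```

```bash
python3 - <<'E'
from h import *
ims={n:cv2.imread(f"pics/{n}0.png") for n in("top","scene")}
H=((3,93,25),(20,255,255))
ks=comps(ims["top"],(200,120,85,120),H,40)
ks.sort(key=lambda k:k[:,1].mean())
print([k.mean(0).round(0).tolist() for k in ks])
def quad(k):
    h=cv2.convexHull(k.astype(np.int32));e=1.
    while 1:
        q=cv2.approxPolyDP(h,e,True)[:,0]
        if len(q)<=4 or e>9:return q
        e+=.25
for g in ((ks[0],ks[1]),(ks[2],ks[3])) if len(ks)==4 else []:
    k=np.vstack(g);print("hull",quad(k).tolist(),cv2.minAreaRect(k.astype(np.float32)),cv2.approxPolyDP(cv2.convexHull(k.astype(np.int32)),1.2,True)[:,0].tolist())
for k in comps(ims["top"],(380,145,85,80),((3,120,25),(20,255,255))):
    print("tote",cv2.contourArea(k.astype(np.int32)),cv2.approxPolyDP(k.astype(np.int32),1.5,True)[:,0].tolist())
# montage enlarged with gridlines for reading features
def c(n,x,y,w,h):
    z=400/w;i=cv2.convertScaleAbs(cv2.resize(ims[n][y:y+h,x:x+w],(400,300),interpolation=cv2.INTER_CUBIC),alpha=1.6,beta=15)
    for gx in range(-(-x//10)*10,x+w,10):cv2.line(i,(int((gx-x+.5)*z),0),(int((gx-x+.5)*z),299),(0,255,0) if gx%50 else (0,0,255),1)
    for gy in range(-(-y//10)*10,y+h,10):cv2.line(i,(0,int((gy-y+.5)*z)),(399,int((gy-y+.5)*z)),(0,255,0) if gy%50 else (0,0,255),1)
    return i
cv2.imwrite("pics/grid.png",np.vstack([np.hstack([c("top",190,125,136,102),c("top",382,146,84,63)]),np.hstack([c("scene",360,185,108,81),c("scene",158,190,100,75)])]))
E
```

```text
[[256.0, 149.0], [248.0, 173.0], [241.0, 195.0], [233.0, 219.0]]
hull [[268, 147], [258, 183], [235, 176], [246, 140]] ((252.34999084472656, 160.94998168945312), (25.2982177734375, 40.160919189453125), 18.434946060180664) [[268, 147], [269, 149], [258, 183], [235, 176], [246, 140], [250, 139]]
hull [[255, 192], [243, 228], [220, 222], [231, 185]] ((237.211181640625, 207.02757263183594), (25.3344783782959, 40.4589729309082), 17.744672775268555) [[255, 192], [243, 228], [220, 222], [231, 185]]
tote 2961.5 [[407, 152], [400, 164], [386, 206], [428, 222], [431, 216], [436, 218], [440, 216], [447, 182], [455, 170]]
```

View pics/grid.png

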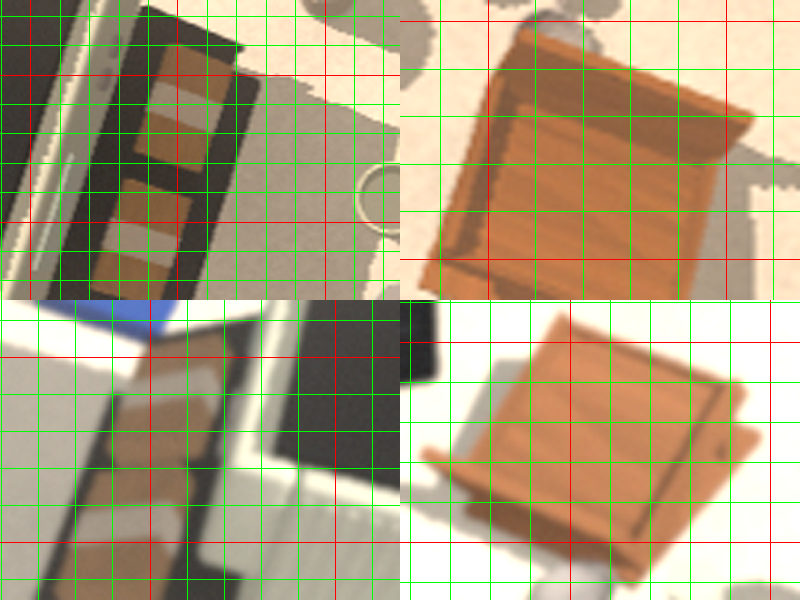

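```bash
python3 - <<'E'
from h import *
np.set_printoptions(precision=4,suppress=True)
P=lambda x,y,z:onz("top",(x,y),z)
yaws=[]
for n,a,b in(("far",(268.5,147.3),(258.4,183.5)),("near",(255.5,192.3),(243.5,228.3))):
    A,B=P(*a,.0812),P(*b,.0812);d=A-B;u=d/np.linalg.norm(d);x=np.array([-u[1],u[0],0])  # into machine (+y world)
    C=(A+B)/2+x*(32*np.cos(np.radians(34))+11*np.sin(np.radians(34)))*1e-3;C[2]=.09
    print(n,"len",np.linalg.norm(d),"edge yaw",np.degrees(np.arctan2(u[1],u[0])),"centre",C,x)
# tray lip line from both corners
L=P(407.5,152.3,.0706);Rr=P(455.5,170.8,.0706);d=Rr-L;print("board",L,Rr,np.linalg.norm(d),"yaw x-axis",np.degrees(np.arctan2(d[0],-d[1])))
u=d/np.linalg.norm(d);xt=np.array([-u[1],u[0],0]);yt=-u
M=(L+Rr)/2
c,s=np.cos(np.radians(22)),np.sin(np.radians(22))
X=np.array([xt[0]*c,xt[1]*c,-s]);Z=np.array([xt[0]*s,xt[1]*s,c])
tb=M-X*.010-Z*.060;print("xt",xt,"tote_back",tb)
# checks by projection
for nm,q in(("foot mid",tb),("footL",tb+yt*.069),("footR",tb-yt*.069),("boardtop outer L",M+yt*.075),("boardtop R",M-yt*.075),("frontlipL outer top",tb-X*.128+Z*.006+yt*.075),("frontlipR",tb-X*.128+Z*.006-yt*.075)):
    print(nm,proj("top",q),proj("scene",q))
E
```

```text
far len 0.1086400131336518 edge yaw -15.711462560117432 centre [0.6129 0.2419 0.09  ] [0.2708 0.9626 0.    ]
near len 0.10772153212869424 edge yaw -18.567520095831156 centre [0.4859 0.2816 0.09  ] [0.3184 0.9479 0.    ]
board [ 0.6374 -0.2065  0.0706] [ 0.5811 -0.3432  0.0706] 0.14778998246252556 yaw x-axis -22.389447474951837
xt [ 0.9246 -0.3809  0.    ] tote_back [ 0.5799 -0.2628  0.0187]
foot mid [422.663 174.15 ] [197.9644 242.4027]
footL [401.3277 165.893 ] [219.0623 251.719 ]
footR [444.0892 182.442 ] [177.7511 233.477 ]
boardtop outer L [407.1428 152.1623] [209.602 248.199]
boardtop R [455.8606 170.939 ] [162.615  227.4191]
frontlipL outer top [389.1279 199.4941] [244.2908 209.9433]
frontlipR [438.2842 218.7057] [200.0631 192.7293]
```

The grid shows carton lower-edge corners at top (268.5,147)–(258,183.5) and (255.5,192)–(243.5,228), and the tote backboard's outer top edge at (407.5,152)–(455.5,171). Next I plan the first approach to the near carton, which I treat as carton A.

```bash
cat > g.py <<'E'
from h import *
from scipy.spatial.transform import Rotation as Ro
np.set_printoptions(precision=3,suppress=True)
rd=np.radians
xi=np.array([np.sin(rd(17.3)),np.cos(rd(17.3)),0]);k=np.array([0,0,1.])
def tool(h,tilt,yx=False):
    """tool z tilted by tilt deg from straight down towards h; tool y in the vertical plane of h (or along level if yx)"""
    z=np.sin(rd(tilt))*h-np.cos(rd(tilt))*k; y=np.cos(rd(tilt))*h+np.sin(rd(tilt))*k
    R=np.c_[np.cross(y,z),y,z]
    return R@Ro.from_euler('z',90*yx,degrees=True).as_matrix() if yx else R
nt=-np.sin(rd(34))*xi+np.cos(rd(34))*k
C={'near':np.array([.4859,.2816,.09]),'far':np.array([.6129,.2419,.09])}
xt=np.array([np.cos(rd(22.4)),-np.sin(rd(22.4)),0]);yt=np.cross(k,xt)
X=np.cos(rd(22))*xt-np.sin(rd(22))*k;Z=np.sin(rd(22))*xt+np.cos(rd(22))*k
tb=np.array([.5799,-.2628,.0187])
def to(p,R,s=None):
    s=s or r.sense();d=(np.asarray(p)-s["position"])*100
    v=np.degrees(Ro.from_matrix(R@np.array(s["orientation"]).T).as_rotvec())
    print("t",d.round(2),"a",v.round(2),"| dist mm",round(10*np.linalg.norm(d)),"deg",round(np.linalg.norm(v),1))
def st():
    s=r.sense();print(round(s["clock"],2),"pos",s["position"],"q",s["q"],"F",s["wrist_force"],"gw",round(s["grip_width"],3),"gf",s["grip_force"])
E
python3 - <<'E'
from g import *
R=tool(xi,34);p=C['near']-.007*nt
print(R,p,p+.13*nt)
to(p+.13*nt,R)
to(p+.13*nt,tool(xi,0))
E
```

```text
[[-0.955  0.247  0.166]
 [ 0.297  0.792  0.534]
 [ 0.     0.559 -0.829]] [0.487 0.285 0.084] [0.465 0.216 0.192]
t [32.23 77.21 -3.82] a [ -1.16 -45.48 142.61] | dist mm 838 deg 149.7
t [32.23 77.21 -3.82] a [ -0.03  -0.16 148.27] | dist mm 838 deg 148.3
```

Emit:
{"fn": "apply_moves", "kwargs": {
  "commands": [
    {"tx": 5,"ty": 5,"tz": 8,"ax": 0,"ay": 0,"az": 15},
    {"tx": 32,"ty": 77,"tz": 8,"ax": 0,"ay": 0,"az": 148},
    {"tx": 32,"ty": 77,"tz": 8,"ax": 0,"ay": 0,"az": 148},
    {"tx": 32,"ty": 77,"tz": 8,"ax": 0,"ay": 0,"az": 148},
    {"tx": 32,"ty": 77,"tz": 8,"ax": 0,"ay": 0,"az": 148},
    {"tx": 32,"ty": 77,"tz": 8,"ax": 0,"ay": 0,"az": 148},
    {"tx": 32,"ty": 77,"tz": 8,"ax": 0,"ay": 0,"az": 148},
    {"tx": 32,"ty": 77,"tz": 8,"ax": 0,"ay": 0,"az": 148},
    {"tx": 32,"ty": 77,"tz": 8,"ax": 0,"ay": 0,"az": 148},
    {"tx": 32,"ty": 77,"tz": 8,"ax": 0,"ay": 0,"az": 148},
    {"tx": 32,"ty": 77,"tz": 8,"ax": 0,"ay": 0,"az": 148},
    {"tx": 32,"ty": 77,"tz": 8,"ax": 0,"ay": 0,"az": 148}
  ],
  "grip": 0
}}

```text
clock: 1.3
position: [0.3694, -0.021, 0.2979]
orientation: [[-0.468, 0.884, 0.001], [0.884, 0.468, -0.0], [-0.001, 0.0, -1.0]]
wrist_force: [1.1, -0.8, -0.3]
grip_width: 1.002
grip_force: 0.0
```

```bash
python3 - <<'E'
from g import *
st();to(C['near']+.123*nt,tool(xi,34));to(C['near']+.123*nt,tool(xi,0))
E
```

```text
1.3 pos [ 0.369 -0.021  0.298] q [-0.292 -0.309  1.896 -0.     1.554 -0.779] F [ 1.14  -0.849 -0.264] gw 1.002 gf 0.0
t [  9.6   23.69 -10.59] a [ 26.83 -22.22  43.46] | dist mm 277 deg 55.7
t [  9.6   23.69 -10.59] a [ 0.01  0.05 44.8 ] | dist mm 277 deg 44.8
```

Emit:
{"fn": "apply_moves", "kwargs": {
  "commands": [
    {"tx": 9.6,"ty": 23.7,"tz": -2,"ax": 26.8,"ay": -22.2,"az": 43.5},
    {"tx": 9.6,"ty": 23.7,"tz": -2,"ax": 26.8,"ay": -22.2,"az": 43.5},
    {"tx": 9.6,"ty": 23.7,"tz": -2,"ax": 26.8,"ay": -22.2,"az": 43.5},
    {"tx": 9.6,"ty": 23.7,"tz": -4,"ax": 26.8,"ay": -22.2,"az": 43.5},
    {"tx": 9.6,"ty": 23.7,"tz": -10.6,"ax": 26.8,"ay": -22.2,"az": 43.5},
    {"tx": 9.6,"ty": 23.7,"tz": -10.6,"ax": 26.8,"ay": -22.2,"az": 43.5},
    {"tx": 9.6,"ty": 23.7,"tz": -10.6,"ax": 26.8,"ay": -22.2,"az": 43.5},
    {"tx": 9.6,"ty": 23.7,"tz": -10.6,"ax": 26.8,"ay": -22.2,"az": 43.5},
    {"tx": 9.6,"ty": 23.7,"tz": -10.6,"ax": 26.8,"ay": -22.2,"az": 43.5},
    {"tx": 9.6,"ty": 23.7,"tz": -10.6,"ax": 26.8,"ay": -22.2,"az": 43.5}
  ],
  "grip": 20
}}

```text
clock: 2.3
position: [0.4665, 0.2138, 0.1935]
orientation: [[-0.953, 0.251, 0.168], [0.302, 0.791, 0.532], [0.001, 0.558, -0.83]]
wrist_force: [0.5, 0.7, -0.5]
grip_width: 0.923
grip_force: 0.0
```

```bash
python3 - <<'E'
from g import *
st();to(C['near']-.007*nt,tool(xi,34));to(C['near']+.013*nt,tool(xi,34))
i=r.read_camera("top");i2=r.read_camera("scene")
cv2.imwrite("pics/ap.png",cv2.convertScaleAbs(np.hstack([cv2.resize(i[110:250,170:310],(400,400)),cv2.resize(i2[160:300,340:480],(400,400))]),alpha=1.6,beta=15))
E
```

```text
2.3 pos [0.467 0.214 0.193] q [-0.099 -0.036  2.008  0.65   1.127 -1.638] F [ 0.469  0.738 -0.51 ] gw 0.923 gf 0.0
t [  2.05   7.16 -10.93] a [ 0.04 -0.05  0.29] | dist mm 132 deg 0.3
t [ 1.72  6.09 -9.27] a [ 0.04 -0.05  0.29] | dist mm 112 deg 0.3
```

View pics/ap.png

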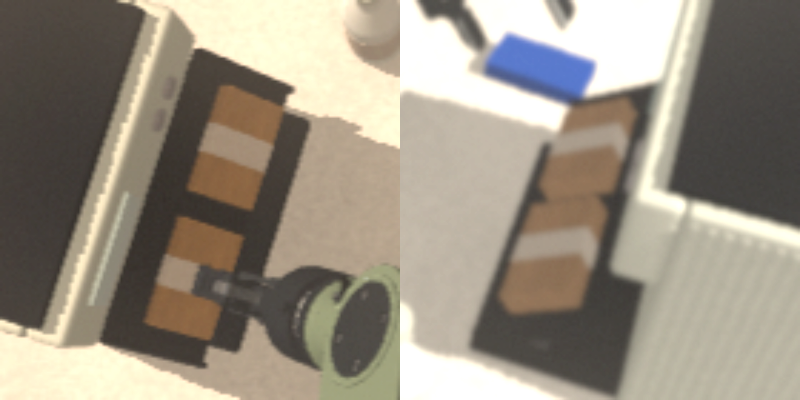

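The gripper is over the near carton (top crop ≈(200,280)) and lined up along the slope, with nothing disturbed. Now I descend and grip.

Emit:
{"fn": "apply_moves", "kwargs": {
  "commands": [
    {"tx": 0.8,"ty": 2.7,"tz": -4.1},
    {"tx": 1.5,"ty": 5.4,"tz": -8.2},
    {"tx": 1.8,"ty": 6.3,"tz": -9.6},
    {"tx": 2.0,"ty": 7.1,"tz": -10.8},
    {"tx": 2.05,"ty": 7.15,"tz": -10.9,"az": 0.3},
    {"tx": 2.05,"ty": 7.15,"tz": -10.9,"az": 0.3}
  ]
}}

```text
invalid input
```

Emit:
{"fn": "apply_moves", "kwargs": {
  "commands": [
    {"tx": 0},
    {"tx": 0},
    {"tx": 0},
    {"tx": 0},
    {"tx": 0},
    {"tx": 0}
  ],
  "grip": 255,
  "squeeze": 35
}}

```text
invalid input
```

```bash
python3 - <<'E'
from g import *
st();to(C['near']+.123*nt,tool(xi,34))
E
```

```text
2.4 pos [0.466 0.214 0.194] q [-0.099 -0.036  2.008  0.65   1.127 -1.638] F [-0.126 -0.867  0.265] gw 0.919 gf 0.0
t [-0.1   0.2  -0.16] a [ 0.03 -0.03  0.25] | dist mm 3 deg 0.3
```

Emit:
{"fn": "apply_moves", "kwargs": {
  "commands": [
    {"tx": 0.8,"ty": 2.7,"tz": -4.1,"ax": 0,"ay": 0,"az": 0},
    {"tx": 1.5,"ty": 5.4,"tz": -8.2,"ax": 0,"ay": 0,"az": 0},
    {"tx": 1.8,"ty": 6.3,"tz": -9.6,"ax": 0,"ay": 0,"az": 0},
    {"tx": 2.0,"ty": 7.1,"tz": -10.8,"ax": 0,"ay": 0,"az": 0.2},
    {"tx": 2.0,"ty": 7.15,"tz": -10.9,"ax": 0,"ay": 0,"az": 0.2},
    {"tx": 2.0,"ty": 7.15,"tz": -10.9,"ax": 0,"ay": 0,"az": 0.2}
  ]
}}

```text
clock: 3.0
position: [0.4858, 0.2857, 0.0836]
orientation: [[-0.955, 0.248, 0.164], [0.297, 0.791, 0.534], [0.003, 0.559, -0.829]]
wrist_force: [-0.4, 0.0, -0.5]
grip_width: 0.921
grip_force: 0.0
```

```bash
python3 - <<'E'
from g import *
st();to(C['near']-.007*nt,tool(xi,34))
E
```

```text
3.0 pos [0.486 0.286 0.084] q [ 0.07   0.229  2.     0.774  0.841 -1.708] F [-0.369  0.029 -0.541] gw 0.921 gf 0.0
t [ 0.12 -0.03  0.06] a [-0.01 -0.15  0.01] | dist mm 1 deg 0.2
```

Emit:
{"fn": "apply_moves", "kwargs": {
  "commands": [
    {"tx": 0.1,"ty": 0,"tz": 0.05,"ax": 0,"ay": 0,"az": 0},
    {"tx": 0.1,"ty": 0,"tz": 0.05,"ax": 0,"ay": 0,"az": 0},
    {"tx": 0.1,"ty": 0,"tz": 0.05,"ax": 0,"ay": 0,"az": 0},
    {"tx": 0.1,"ty": 0,"tz": 0.05,"ax": 0,"ay": 0,"az": 0},
    {"tx": 0.1,"ty": 0,"tz": 0.05,"ax": 0,"ay": 0,"az": 0}
  ],
  "grip": 255,
  "squeeze": 35
}}

```text
clock: 3.5
position: [0.4876, 0.2851, 0.085]
orientation: [[-0.954, 0.248, 0.166], [0.298, 0.791, 0.534], [0.001, 0.559, -0.829]]
wrist_force: [-2.6, -3.7, 6.1]
grip_width: 0.739
grip_force: 38.7
```

```bash
python3 - <<'E'
from g import *
st()
E
```

```text
3.5 pos [0.488 0.285 0.085] q [ 0.069  0.229  1.997  0.773  0.843 -1.707] F [-2.56  -3.733  6.12 ] gw 0.739 gf 38.72942626476288
```

Emit:
{"fn": "apply_moves", "kwargs": {
  "commands": [
    {"tx": -0.3,"ty": -1.1,"tz": 1.7,"ax": 0,"ay": 0,"az": 0},
    {"tx": -1,"ty": -3.2,"tz": 5,"ax": 0,"ay": 0,"az": 0},
    {"tx": -1.6,"ty": -5.3,"tz": 8.3,"ax": 0,"ay": 0,"az": 0},
    {"tx": -2.3,"ty": -7.5,"tz": 11.6,"ax": 0,"ay": 0,"az": 0},
    {"tx": -3,"ty": -9.6,"tz": 15,"ax": 0,"ay": 0,"az": 0},
    {"tx": -4,"ty": -13,"tz": 18,"ax": 0,"ay": 0,"az": 0},
    {"tx": -4,"ty": -16,"tz": 20,"ax": 0,"ay": 0,"az": 0}
  ]
}}

```text
clock: 4.2
position: [0.4458, 0.1241, 0.2858]
orientation: [[-0.955, 0.247, 0.166], [0.298, 0.792, 0.532], [-0.0, 0.558, -0.83]]
wrist_force: [1.5, -0.5, -2.1]
grip_width: 0.736
grip_force: 43.7
```

```bash
cat >> g.py <<'E'
def place(D,h,tilt=34,stcp=.004):
    f=rd(tilt+22);e=np.cos(f)*X+np.sin(f)*Z;m=-np.sin(f)*X+np.cos(f)*Z
    return tb-D*X+h*Z+.032*e+stcp*m
E
python3 - <<'E'
from g import *
st();p=place(.042,.011);print(p,place(.042,.071));to(place(.042,.091),tool(xt,34))
E
```

```text
4.2 pos [0.446 0.124 0.286] q [-0.331 -0.197  1.945  0.597  1.439 -1.694] F [ 1.482 -0.49  -2.058] gw 0.736 gf 43.67485284805298
[ 0.57  -0.259  0.066] [ 0.591 -0.267  0.121]
t [ 15.2  -39.43 -14.57] a [  0.07  -0.1  -95.07] | dist mm 447 deg 95.1
```

Emit:
{"fn": "apply_moves", "kwargs": {
  "commands": [
    {"tx": 3,"ty": -4,"tz": 1,"ax": 0,"ay": 0,"az": -8},
    {"tx": 5,"ty": -8,"tz": 1,"ax": 0,"ay": 0,"az": -16},
    {"tx": 7,"ty": -12,"tz": 1,"ax": 0,"ay": 0,"az": -24},
    {"tx": 9,"ty": -16,"tz": 1,"ax": 0,"ay": 0,"az": -32},
    {"tx": 11,"ty": -20,"tz": 1,"ax": 0,"ay": 0,"az": -40},
    {"tx": 13,"ty": -24,"tz": 1,"ax": 0,"ay": 0,"az": -48},
    {"tx": 14,"ty": -28,"tz": 1,"ax": 0,"ay": 0,"az": -56},
    {"tx": 15.2,"ty": -32,"tz": 1,"ax": 0,"ay": 0,"az": -64},
    {"tx": 15.2,"ty": -36,"tz": 1,"ax": 0,"ay": 0,"az": -72},
    {"tx": 15.2,"ty": -39.4,"tz": 0,"ax": 0,"ay": 0,"az": -80},
    {"tx": 15.2,"ty": -39.4,"tz": -3,"ax": 0,"ay": 0,"az": -88},
    {"tx": 15.2,"ty": -39.4,"tz": -6,"ax": 0,"ay": 0,"az": -95}
  ]
}}

```text
clock: 5.4
position: [0.5978, -0.2702, 0.2235]
orientation: [[0.387, 0.763, 0.518], [0.922, -0.323, -0.214], [0.004, 0.56, -0.829]]
wrist_force: [0.2, -1.3, -3.5]
grip_width: 0.739
grip_force: 43.7
```

```bash
python3 - <<'E'
from g import *
st();to(place(.042,.051),tool(xt,34))
E
```

```text
5.4 pos [ 0.598 -0.27   0.224] q [-0.618  0.065  1.837  0.204  0.668 -0.342] F [ 0.249 -1.279 -3.478] gw 0.739 gf 43.651397824287415
t [ -1.38   0.57 -12.06] a [-0.19  0.13  0.36] | dist mm 122 deg 0.4
```

Emit:
{"fn": "apply_moves", "kwargs": {
  "commands": [
    {"tx": -0.5,"ty": 0.2,"tz": -4,"ax": 0,"ay": 0,"az": 0},
    {"tx": -1,"ty": 0.4,"tz": -8,"ax": 0,"ay": 0,"az": 0.4},
    {"tx": -1.4,"ty": 0.55,"tz": -12,"ax": -0.2,"ay": 0.1,"az": 0.4},
    {"tx": -1.4,"ty": 0.55,"tz": -12,"ax": -0.2,"ay": 0.1,"az": 0.4},
    {"tx": -1.4,"ty": 0.55,"tz": -12,"ax": -0.2,"ay": 0.1,"az": 0.4}
  ]
}}

```text
clock: 5.9
position: [0.584, -0.2629, 0.1029]
orientation: [[0.374, 0.77, 0.517], [0.927, -0.311, -0.208], [0.001, 0.557, -0.831]]
wrist_force: [-0.1, -0.7, -1.1]
grip_width: 0.736
grip_force: 43.7
```

```bash
python3 - <<'E'
from g import *
st();to(place(.042,.011),tool(xt,34))
i=r.read_camera("top");i2=r.read_camera("scene")
cv2.imwrite("pics/pl.png",cv2.convertScaleAbs(np.hstack([cv2.resize(i[135:235,370:470],(400,400)),cv2.resize(i2[170:270,155:255],(400,400))]),alpha=1.6,beta=15))
E
```

```text
5.9 pos [ 0.584 -0.263  0.103] q [-0.625  0.219  1.956  0.341  0.411 -0.516] F [-0.137 -0.712 -1.086] gw 0.736 gf 43.73547971248627
t [-1.38  0.41 -3.71] a [-0.09 -0.14 -0.43] | dist mm 40 deg 0.5
```

View pics/pl.png

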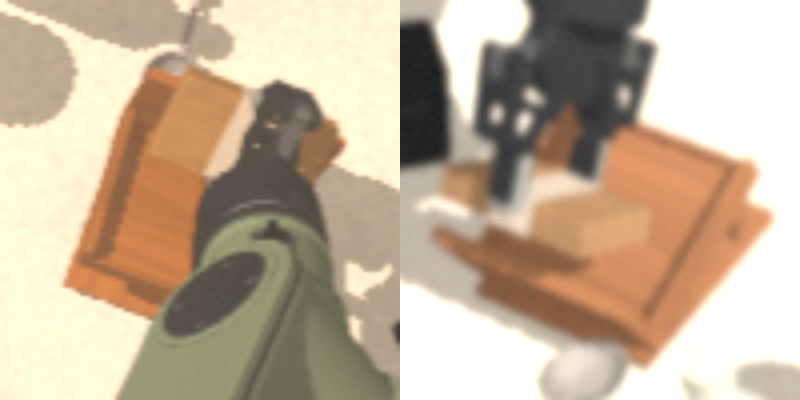

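The carton is held over the tote, parallel to the backboard and clear of it. Now I lower it.

Emit:
{"fn": "apply_moves", "kwargs": {
  "commands": [
    {"tx": -0.5,"ty": 0.2,"tz": -1.3,"ax": 0,"ay": 0,"az": 0},
    {"tx": -1,"ty": 0.3,"tz": -2.5,"ax": 0,"ay": 0,"az": -0.4},
    {"tx": -1.2,"ty": 0.4,"tz": -3.1,"ax": 0,"ay": 0,"az": -0.4},
    {"tx": -1.4,"ty": 0.4,"tz": -3.7,"ax": 0,"ay": 0,"az": -0.4},
    {"tx": -1.4,"ty": 0.4,"tz": -3.7,"ax": 0,"ay": 0,"az": -0.4}
  ]
}}

```text
clock: 6.5
position: [0.5698, -0.2587, 0.0655]
orientation: [[0.38, 0.768, 0.515], [0.925, -0.316, -0.211], [0.0, 0.557, -0.831]]
wrist_force: [-0.5, 0.7, -2.0]
grip_width: 0.737
grip_force: 43.7
```

```bash
python3 - <<'E'
from g import *
st();to(place(.042,.011),tool(xt,34))
E
```

```text
6.5 pos [ 0.57  -0.259  0.066] q [-0.633  0.267  2.003  0.437  0.323 -0.62 ] F [-0.464  0.679 -2.001] gw 0.737 gf 43.69763195514679
t [ 0.03 -0.01  0.03] a [-0.08 -0.14 -0.06] | dist mm 0 deg 0.2
```

Emit:
{"fn": "apply_moves", "kwargs": {
  "commands": [
    {"tx": -0.03,"ty": 0.01,"tz": -0.1,"ax": 0,"ay": 0,"az": 0},
    {"tx": -0.07,"ty": 0.03,"tz": -0.2,"ax": 0,"ay": 0,"az": 0},
    {"tx": -0.1,"ty": 0.04,"tz": -0.3,"ax": 0,"ay": 0,"az": 0},
    {"tx": -0.14,"ty": 0.06,"tz": -0.4,"ax": 0,"ay": 0,"az": 0}
  ]
}}

```text
clock: 6.9
position: [0.5693, -0.2586, 0.0626]
orientation: [[0.38, 0.767, 0.517], [0.925, -0.315, -0.212], [-0.0, 0.559, -0.829]]
wrist_force: [0.1, 0.6, -1.7]
grip_width: 0.734
grip_force: 43.7
```

Emit:
{"fn": "apply_moves", "kwargs": {
  "commands": [
    {"tx": -0.03,"ty": 0.01,"tz": -0.1,"ax": 0,"ay": 0,"az": 0},
    {"tx": -0.07,"ty": 0.03,"tz": -0.2,"ax": 0,"ay": 0,"az": 0},
    {"tx": -0.07,"ty": 0.03,"tz": -0.2,"ax": 0,"ay": 0,"az": 0}
  ]
}}

```text
clock: 7.2
position: [0.5681, -0.258, 0.0601]
orientation: [[0.38, 0.768, 0.516], [0.925, -0.315, -0.212], [-0.0, 0.558, -0.83]]
wrist_force: [0.7, -0.4, -1.7]
grip_width: 0.734
grip_force: 43.7
```

Emit:
{"fn": "apply_moves", "kwargs": {
  "commands": [
    {"tx": -0.03,"ty": 0.01,"tz": -0.1,"ax": 0,"ay": 0,"az": 0},
    {"tx": -0.07,"ty": 0.03,"tz": -0.2,"ax": 0,"ay": 0,"az": 0},
    {"tx": -0.07,"ty": 0.03,"tz": -0.2,"ax": 0,"ay": 0,"az": 0}
  ]
}}

```text
clock: 7.5
position: [0.5675, -0.2577, 0.0581]
orientation: [[0.38, 0.768, 0.516], [0.925, -0.315, -0.212], [-0.0, 0.558, -0.83]]
wrist_force: [-0.1, -0.7, -1.3]
grip_width: 0.733
grip_force: 43.7
```

Emit:
{"fn": "apply_moves", "kwargs": {
  "commands": [
    {"tx": -0.03,"ty": 0.01,"tz": -0.1,"ax": 0,"ay": 0,"az": 0},
    {"tx": -0.07,"ty": 0.03,"tz": -0.2,"ax": 0,"ay": 0,"az": 0},
    {"tx": -0.07,"ty": 0.03,"tz": -0.2,"ax": 0,"ay": 0,"az": 0}
  ]
}}

```text
clock: 7.8
position: [0.5679, -0.2583, 0.0575]
orientation: [[0.38, 0.766, 0.518], [0.925, -0.314, -0.214], [-0.001, 0.56, -0.828]]
wrist_force: [1.0, 0.2, 2.0]
grip_width: 0.738
grip_force: 44.1
```

Emit:
{"fn": "apply_moves", "kwargs": {
  "commands": [
    {"tx": 0.1,"ty": -0.04,"tz": 0.3,"ax": 0,"ay": 0,"az": 0},
    {"tx": 0.27,"ty": -0.11,"tz": 0.25,"ax": 0,"ay": 0,"az": 0},
    {"tx": 0.27,"ty": -0.11,"tz": 0.25,"ax": 0,"ay": 0,"az": 0}
  ]
}}

```text
clock: 8.1
position: [0.5693, -0.2584, 0.0583]
orientation: [[0.38, 0.768, 0.515], [0.925, -0.315, -0.212], [0.0, 0.557, -0.83]]
wrist_force: [0.8, -0.9, -1.7]
grip_width: 0.738
grip_force: 43.8
```

Emit:
{"fn": "apply_moves", "kwargs": {
  "commands": [
    {"tx": 0,"ty": 0,"tz": 0,"ax": 0,"ay": 0,"az": 0},
    {"tx": 0,"ty": 0,"tz": 0,"ax": 0,"ay": 0,"az": 0},
    {"tx": 0,"ty": 0,"tz": 0,"ax": 0,"ay": 0,"az": 0},
    {"tx": 0,"ty": 0,"tz": 0,"ax": 0,"ay": 0,"az": 0},
    {"tx": 0,"ty": 0,"tz": 0,"ax": 0,"ay": 0,"az": 0}
  ],
  "grip": 45
}}

```text
clock: 8.6
position: [0.5697, -0.2587, 0.059]
orientation: [[0.38, 0.767, 0.516], [0.925, -0.315, -0.212], [-0.0, 0.558, -0.83]]
wrist_force: [-0.6, 0.4, -0.4]
grip_width: 0.825
grip_force: 0.0
```

```bash
python3 - <<'E'
from g import *
st()
i=r.read_camera("top");i2=r.read_camera("scene")
cv2.imwrite("pics/rel.png",cv2.convertScaleAbs(np.hstack([cv2.resize(i[135:235,370:470],(400,400)),cv2.resize(i2[170:270,155:255],(400,400))]),alpha=1.6,beta=15))
E
```

```text
8.6 pos [ 0.57  -0.259  0.059] q [-0.633  0.28   2.006  0.461  0.307 -0.646] F [-0.551  0.39  -0.387] gw 0.825 gf 0.0
```

View pics/rel.png

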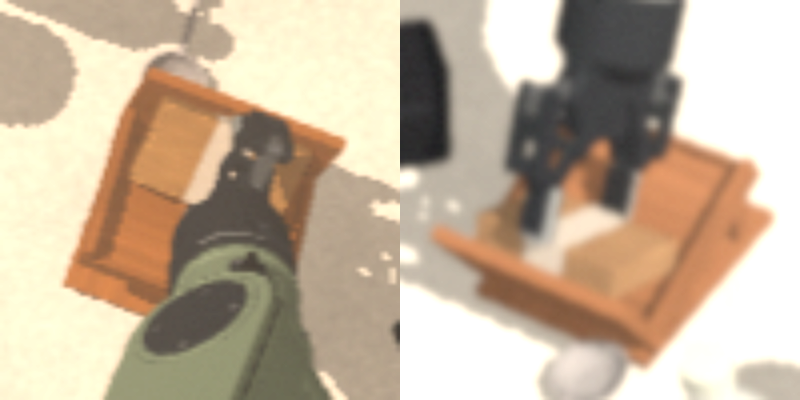

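The carton is down and leaning in the tote, and the tote has not moved. I retract and measure the lean.

Emit:
{"fn": "apply_moves", "kwargs": {
  "commands": [
    {"tx": -0.5,"ty": 0.2,"tz": 0.8,"ax": 0,"ay": 0,"az": 0},
    {"tx": -1.5,"ty": 0.6,"tz": 2.5,"ax": 0,"ay": 0,"az": 0},
    {"tx": -3.6,"ty": 1.5,"tz": 5.8,"ax": 0,"ay": 0,"az": 0},
    {"tx": -5.5,"ty": 2.2,"tz": 8.8,"ax": 0,"ay": 0,"az": 0},
    {"tx": -7.5,"ty": 3,"tz": 12,"ax": 0,"ay": 0,"az": 0},
    {"tx": -10,"ty": 4,"tz": 14,"ax": 0,"ay": 0,"az": 0},
    {"tx": -13,"ty": 6,"tz": 15,"ax": 0,"ay": 0,"az": 0}
  ]
}}

```text
clock: 9.4
position: [0.4401, -0.1999, 0.2129]
orientation: [[0.381, 0.765, 0.52], [0.925, -0.313, -0.217], [-0.003, 0.563, -0.826]]
wrist_force: [-0.5, 0.8, -0.1]
grip_width: 0.823
grip_force: 0.0
```

```bash
python3 - <<'E'
from g import *
st()
i=r.read_camera("top");i2=r.read_camera("scene")
cv2.imwrite("pics/t1.png",i);cv2.imwrite("pics/s1.png",i2)
cv2.imwrite("pics/ret.png",cv2.convertScaleAbs(np.hstack([cv2.resize(i[145:225,380:460],(400,400),interpolation=2),cv2.resize(i2[185:265,160:240],(400,400),interpolation=2)]),alpha=1.6,beta=15))
E
```

```text
9.4 pos [ 0.44  -0.2    0.213] q [-0.731 -0.353  2.22   0.284  0.724 -0.501] F [-0.494  0.797 -0.086] gw 0.823 gf 0.0
```

View pics/ret.png

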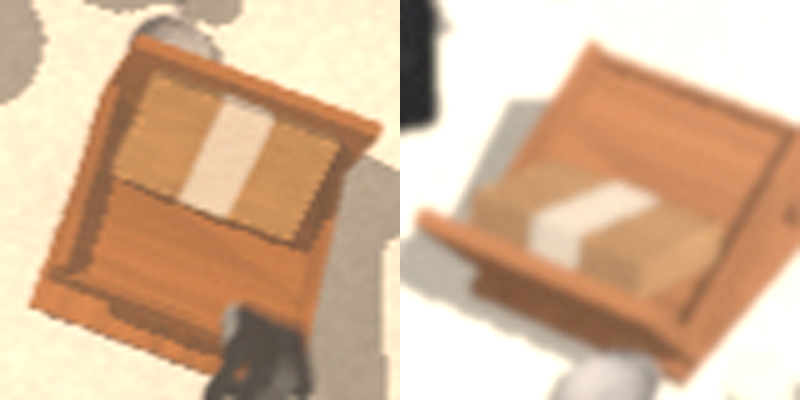

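```bash
python3 - <<'E'
from g import *
for f in range(10,75,10):
    a=rd(f);e=np.cos(a)*X+np.sin(a)*Z;m=-np.sin(a)*X+np.cos(a)*Z
    foot=tb-.064*np.cos(a)*X
    print(f,"lowfront",proj("top",foot+.022*m),"upfront",proj("top",foot+.022*m+.064*e),"upback scene",proj("scene",foot+.064*e),"D",64*np.cos(a),"lowfront hgt/dist mm",22*np.cos(a),64*np.cos(a)+22*np.sin(a))
E
```

```text
10 lowfront [420.49  189.129] upfront [426.693 169.9  ] upback scene [196.131 240.94 ] D 63.02769619278131 lowfront hgt/dist mm 21.665770566268577 66.84795610145378
20 lowfront [420.296 189.51 ] upfront [427.751 169.286] upback scene [194.332 239.485] D 60.14032773029814 lowfront hgt/dist mm 20.673237657289985 67.66477088346285
30 lowfront [420.179 189.404] upfront [428.667 168.815] upback scene [192.611 238.094] D 55.42562584220408 lowfront hgt/dist mm 19.052558883257653 66.42562584220407
40 lowfront [420.14  188.815] upfront [429.405 168.507] upback scene [191.028 236.814] D 49.02684435961459 lowfront hgt/dist mm 16.852977748617516 63.16817177271845
50 lowfront [420.182 187.769] upfront [429.936 168.377] upback scene [189.641 235.692] D 41.13840701993852 lowfront hgt/dist mm 14.141327413103866 57.99138476855603
60 lowfront [420.301 186.307] upfront [430.237 168.433] upback scene [188.5  234.77] D 32.00000000000001 lowfront hgt/dist mm 11.000000000000002 51.05255888325766
70 lowfront [420.493 184.484] upfront [430.293 168.674] upback scene [187.651 234.084] D 21.889289172842805 lowfront hgt/dist mm 7.5244431531647145 42.56252683013279
```

The top crop shows the front-low edge at about (421,187), so the carton leans at roughly 55° to the floor with its upper edge on the backboard. Next: turn the tool by a quarter and push the foot with both fingers spread along the carton.

```bash
python3 - <<'E'
from g import *
to(tb-.085*X+.09*Z,tool(xt,0,True));print(tb-.085*X+.09*Z, tb-.085*X+.015*Z)
E
```

```text
t [10.05 -4.85 -7.69] a [ 34.96  14.46 -87.19] | dist mm 136 deg 95.0
[ 0.538 -0.246  0.134] [ 0.512 -0.235  0.064]
```

Emit:
{"fn": "apply_moves", "kwargs": {
  "commands": [
    {"tx": 1,"ty": -0.5,"tz": 0,"ax": 3,"ay": 1.2,"az": -7.4},
    {"tx": 2,"ty": -1,"tz": 0,"ax": 6,"ay": 2.4,"az": -14.8},
    {"tx": 3,"ty": -1.5,"tz": 0,"ax": 9,"ay": 3.6,"az": -22.2},
    {"tx": 4,"ty": -2,"tz": 0,"ax": 12,"ay": 4.8,"az": -29.6},
    {"tx": 5,"ty": -2.5,"tz": 0,"ax": 15,"ay": 6,"az": -37},
    {"tx": 6,"ty": -3,"tz": 0,"ax": 18,"ay": 7.2,"az": -44.4},
    {"tx": 7,"ty": -3.5,"tz": 0,"ax": 21,"ay": 8.4,"az": -51.8},
    {"tx": 8,"ty": -4,"tz": 0,"ax": 24,"ay": 9.6,"az": -59.2},
    {"tx": 8,"ty": -4,"tz": 0,"ax": 27,"ay": 10.8,"az": -66.6},
    {"tx": 8,"ty": -4,"tz": 0,"ax": 30,"ay": 12.4,"az": -74},
    {"tx": 8,"ty": -4,"tz": 0,"ax": 33,"ay": 13.6,"az": -82},
    {"tx": 8,"ty": -4,"tz": 0,"ax": 35,"ay": 14.5,"az": -87.2}
  ]
}}

```text
clock: 10.7
position: [0.5201, -0.2391, 0.2085]
orientation: [[0.922, -0.387, 0.002], [-0.387, -0.922, 0.005], [-0.001, -0.005, -1.0]]
wrist_force: [0.2, -0.4, 0.0]
grip_width: 0.822
grip_force: 0.0
```

```bash
python3 - <<'E'
from g import *
st();to(tb-.085*X+.015*Z,tool(xt,0,True))
E
```

```text
10.7 pos [ 0.52  -0.239  0.208] q [-0.585  0.221  1.573  0.005  1.35   1.382] F [ 0.155 -0.355  0.05 ] gw 0.822 gf 0.0
t [ -0.78   0.42 -14.4 ] a [-0.3   0.09  0.35] | dist mm 144 deg 0.5
```

Emit:
{"fn": "apply_moves", "kwargs": {
  "commands": [
    {"tx": -0.4,"ty": 0.2,"tz": -4.5,"ax": 0,"ay": 0,"az": 0},
    {"tx": -0.8,"ty": 0.4,"tz": -9,"ax": -0.3,"ay": 0.1,"az": 0.4},
    {"tx": -0.8,"ty": 0.4,"tz": -12.5,"ax": -0.3,"ay": 0.1,"az": 0.4},
    {"tx": -0.8,"ty": 0.4,"tz": -14,"ax": -0.3,"ay": 0.1,"az": 0.4},
    {"tx": -0.8,"ty": 0.4,"tz": -14.4,"ax": -0.3,"ay": 0.1,"az": 0.4},
    {"tx": -0.8,"ty": 0.4,"tz": -14.4,"ax": -0.3,"ay": 0.1,"az": 0.4}
  ]
}}

```text
clock: 11.3
position: [0.5124, -0.2351, 0.0654]
orientation: [[0.927, -0.376, 0.002], [-0.376, -0.927, -0.002], [0.002, 0.001, -1.0]]
wrist_force: [0.7, -0.4, -0.4]
grip_width: 0.823
grip_force: 0.0
```

Emit:
{"fn": "apply_moves", "kwargs": {
  "commands": [
    {"tx": 0,"ty": 0,"tz": -0.15,"ax": 0,"ay": 0,"az": 0},
    {"tx": 0,"ty": 0,"tz": -0.3,"ax": 0,"ay": 0,"az": 0},
    {"tx": 0,"ty": 0,"tz": -0.45,"ax": 0,"ay": 0,"az": 0},
    {"tx": 0,"ty": 0,"tz": -0.45,"ax": 0,"ay": 0,"az": 0}
  ]
}}

```text
clock: 11.7
position: [0.5119, -0.2348, 0.0609]
orientation: [[0.927, -0.376, 0.002], [-0.376, -0.927, -0.002], [0.002, 0.001, -1.0]]
wrist_force: [0.8, -0.1, -0.4]
grip_width: 0.822
grip_force: 0.0
```

Emit:
{"fn": "apply_moves", "kwargs": {
  "commands": [
    {"tx": 0,"ty": 0,"tz": -0.15,"ax": 0,"ay": 0,"az": 0},
    {"tx": 0,"ty": 0,"tz": -0.3,"ax": 0,"ay": 0,"az": 0},
    {"tx": 0,"ty": 0,"tz": -0.3,"ax": 0,"ay": 0,"az": 0}
  ]
}}

```text
clock: 12.0
position: [0.5114, -0.2345, 0.057]
orientation: [[0.927, -0.376, 0.0], [-0.376, -0.927, -0.001], [0.001, 0.001, -1.0]]
wrist_force: [-0.3, -0.5, -1.0]
grip_width: 0.823
grip_force: 0.0
```

Emit:
{"fn": "apply_moves", "kwargs": {
  "commands": [
    {"tx": 0,"ty": 0,"tz": -0.15,"ax": 0,"ay": 0,"az": 0},
    {"tx": 0,"ty": 0,"tz": -0.3,"ax": 0,"ay": 0,"az": 0},
    {"tx": 0,"ty": 0,"tz": -0.45,"ax": 0,"ay": 0,"az": 0},
    {"tx": 0,"ty": 0,"tz": -0.45,"ax": 0,"ay": 0,"az": 0}
  ]
}}

```text
clock: 12.4
position: [0.5114, -0.2345, 0.0525]
orientation: [[0.927, -0.376, 0.0], [-0.376, -0.927, -0.001], [0.001, 0.001, -1.0]]
wrist_force: [0.2, -0.5, -0.8]
grip_width: 0.824
grip_force: 0.0
```

Emit:
{"fn": "apply_moves", "kwargs": {
  "commands": [
    {"tx": 0,"ty": 0,"tz": -0.15,"ax": 0,"ay": 0,"az": 0},
    {"tx": 0,"ty": 0,"tz": -0.25,"ax": 0,"ay": 0,"az": 0},
    {"tx": 0,"ty": 0,"tz": -0.25,"ax": 0,"ay": 0,"az": 0}
  ]
}}

```text
clock: 12.7
position: [0.5115, -0.2346, 0.0501]
orientation: [[0.927, -0.376, 0.001], [-0.376, -0.927, -0.001], [0.001, 0.001, -1.0]]
wrist_force: [1.0, 1.1, 0.7]
grip_width: 0.822
grip_force: 0.0
```

Emit:
{"fn": "apply_moves", "kwargs": {
  "commands": [
    {"tx": 0,"ty": 0,"tz": -0.1,"ax": 0,"ay": 0,"az": 0},
    {"tx": 0,"ty": 0,"tz": -0.2,"ax": 0,"ay": 0,"az": 0},
    {"tx": 0,"ty": 0,"tz": -0.2,"ax": 0,"ay": 0,"az": 0}
  ]
}}

```text
clock: 13.0
position: [0.5115, -0.2346, 0.0482]
orientation: [[0.927, -0.376, 0.001], [-0.376, -0.927, -0.001], [0.001, 0.001, -1.0]]
wrist_force: [-0.3, -1.1, -0.5]
grip_width: 0.824
grip_force: 0.0
```

Emit:
{"fn": "apply_moves", "kwargs": {
  "commands": [
    {"tx": 0,"ty": 0,"tz": -0.1,"ax": 0,"ay": 0,"az": 0},
    {"tx": 0,"ty": 0,"tz": -0.2,"ax": 0,"ay": 0,"az": 0},
    {"tx": 0,"ty": 0,"tz": -0.2,"ax": 0,"ay": 0,"az": 0}
  ]
}}

```text
clock: 13.3
position: [0.5115, -0.2346, 0.0461]
orientation: [[0.927, -0.376, 0.001], [-0.376, -0.927, -0.001], [0.001, 0.001, -1.0]]
wrist_force: [-0.5, -0.6, -1.2]
grip_width: 0.823
grip_force: 0.0
```

Emit:
{"fn": "apply_moves", "kwargs": {
  "commands": [
    {"tx": 0,"ty": 0,"tz": -0.1,"ax": 0,"ay": 0,"az": 0},
    {"tx": 0,"ty": 0,"tz": -0.1,"ax": 0,"ay": 0,"az": 0}
  ]
}}

```text
clock: 13.5
position: [0.5118, -0.2348, 0.0456]
orientation: [[0.927, -0.376, 0.001], [-0.376, -0.927, -0.001], [0.002, 0.001, -1.0]]
wrist_force: [-0.9, 1.0, 1.3]
grip_width: 0.82
grip_force: 0.4
```

Emit:
{"fn": "apply_moves", "kwargs": {
  "commands": [
    {"tx": 0.05,"ty": -0.02,"tz": 0.2,"ax": 0,"ay": 0,"az": 0},
    {"tx": 0.48,"ty": -0.2,"tz": 0.01,"ax": 0,"ay": 0,"az": 0},
    {"tx": 0.91,"ty": -0.37,"tz": -0.18,"ax": 0,"ay": 0,"az": 0},
    {"tx": 1.17,"ty": -0.48,"tz": -0.29,"ax": 0,"ay": 0,"az": 0},
    {"tx": 1.42,"ty": -0.59,"tz": -0.4,"ax": 0,"ay": 0,"az": 0},
    {"tx": 1.68,"ty": -0.69,"tz": -0.51,"ax": 0,"ay": 0,"az": 0},
    {"tx": 1.94,"ty": -0.8,"tz": -0.63,"ax": 0,"ay": 0,"az": 0}
  ]
}}

```text
clock: 14.2
position: [0.5293, -0.2417, 0.0384]
orientation: [[0.927, -0.375, -0.004], [-0.375, -0.927, 0.001], [-0.004, 0.0, -1.0]]
wrist_force: [-5.0, 1.7, 1.9]
grip_width: 0.822
grip_force: 2.7
```

Emit:
{"fn": "apply_moves", "kwargs": {
  "commands": [
    {"tx": 0.26,"ty": -0.11,"tz": -0.11,"ax": 0,"ay": 0,"az": 0},
    {"tx": 0.51,"ty": -0.21,"tz": -0.22,"ax": 0,"ay": 0,"az": 0},
    {"tx": 0.77,"ty": -0.32,"tz": -0.34,"ax": 0,"ay": 0,"az": 0}
  ]
}}

```text
clock: 14.5
position: [0.5367, -0.2447, 0.0347]
orientation: [[0.927, -0.375, -0.004], [-0.375, -0.927, 0.001], [-0.004, 0.0, -1.0]]
wrist_force: [-2.3, 1.6, 0.7]
grip_width: 0.827
grip_force: 1.5
```

Emit:
{"fn": "apply_moves", "kwargs": {
  "commands": [
    {"tx": 0.17,"ty": -0.07,"tz": -0.07,"ax": 0,"ay": 0,"az": 0},
    {"tx": 0.34,"ty": -0.14,"tz": -0.15,"ax": 0,"ay": 0,"az": 0},
    {"tx": 0.51,"ty": -0.21,"tz": -0.22,"ax": 0,"ay": 0,"az": 0}
  ]
}}

```text
clock: 14.8
position: [0.5442, -0.2481, 0.0334]
orientation: [[0.927, -0.376, 0.001], [-0.376, -0.927, -0.001], [0.002, 0.001, -1.0]]
wrist_force: [-0.6, -0.2, -0.0]
grip_width: 0.821
grip_force: 0.3
```

Emit:
{"fn": "apply_moves", "kwargs": {
  "commands": [
    {"tx": 0.17,"ty": -0.07,"tz": -0.07,"ax": 0,"ay": 0,"az": 0},
    {"tx": 0.34,"ty": -0.14,"tz": -0.15,"ax": 0,"ay": 0,"az": 0},
    {"tx": 0.51,"ty": -0.21,"tz": -0.22,"ax": 0,"ay": 0,"az": 0}
  ]
}}

```text
clock: 15.1
position: [0.5491, -0.2501, 0.0311]
orientation: [[0.927, -0.376, 0.001], [-0.376, -0.927, -0.001], [0.001, 0.001, -1.0]]
wrist_force: [-0.8, -0.1, -0.2]
grip_width: 0.828
grip_force: 0.3
```

Emit:
{"fn": "apply_moves", "kwargs": {
  "commands": [
    {"tx": 0.09,"ty": -0.04,"tz": -0.04,"ax": 0,"ay": 0,"az": 0},
    {"tx": 0.17,"ty": -0.07,"tz": -0.07,"ax": 0,"ay": 0,"az": 0}
  ]
}}

```text
clock: 15.3
position: [0.5507, -0.2508, 0.0305]
orientation: [[0.927, -0.376, 0.001], [-0.376, -0.927, -0.001], [0.001, 0.001, -1.0]]
wrist_force: [-1.3, 0.0, -0.5]
grip_width: 0.823
grip_force: 0.3
```

Emit:
{"fn": "apply_moves", "kwargs": {
  "commands": [
    {"tx": 0.09,"ty": -0.04,"tz": -0.04,"ax": 0,"ay": 0,"az": 0},
    {"tx": 0.17,"ty": -0.07,"tz": -0.07,"ax": 0,"ay": 0,"az": 0},
    {"tx": 0.17,"ty": -0.07,"tz": -0.07,"ax": 0,"ay": 0,"az": 0}
  ]
}}

```text
clock: 15.6
position: [0.5525, -0.2515, 0.0298]
orientation: [[0.927, -0.376, 0.001], [-0.376, -0.927, -0.001], [0.001, 0.001, -1.0]]
wrist_force: [-0.2, -0.5, -1.2]
grip_width: 0.821
grip_force: 0.1
```

Emit:
{"fn": "apply_moves", "kwargs": {
  "commands": [
    {"tx": 0.09,"ty": -0.04,"tz": -0.04,"ax": 0,"ay": 0,"az": 0},
    {"tx": 0.09,"ty": -0.04,"tz": -0.04,"ax": 0,"ay": 0,"az": 0}
  ]
}}

```text
clock: 15.8
position: [0.5533, -0.2519, 0.0294]
orientation: [[0.927, -0.376, 0.001], [-0.376, -0.927, -0.001], [0.001, 0.001, -1.0]]
wrist_force: [0.2, -0.2, -0.9]
grip_width: 0.822
grip_force: 0.1
```

```bash
python3 - <<'E'
from g import *
st();s=r.sense();p=s["position"];print("d lead",((tb-p-.008*k)@X)*1e3-10)
i=r.read_camera("top");i2=r.read_camera("scene")
cv2.imwrite("pics/t2.png",i);cv2.imwrite("pics/s2.png",i2)
cv2.imwrite("pics/push.png",cv2.convertScaleAbs(np.hstack([cv2.resize(i[145:225,380:460],(400,400),interpolation=2),cv2.resize(i2[185:265,160:240],(400,400),interpolation=2)]),alpha=1.6,beta=15))
E
```

```text
15.8 pos [ 0.553 -0.252  0.029] q [-0.569  0.504  1.602 -0.001  1.034  1.387] F [ 0.22  -0.184 -0.856] gw 0.822 gf 0.14292891835793853
d lead 23.63993677175992
```

Emit:
{"fn": "apply_moves", "kwargs": {
  "commands": [
    {"tx": 0.09,"ty": -0.04,"tz": -0.04,"ax": 0,"ay": 0,"az": 0},
    {"tx": 0.09,"ty": -0.04,"tz": -0.04,"ax": 0,"ay": 0,"az": 0}
  ]
}}

```text
clock: 16.1
position: [0.5542, -0.2523, 0.029]
orientation: [[0.927, -0.376, 0.001], [-0.376, -0.927, -0.001], [0.001, 0.001, -1.0]]
wrist_force: [-0.1, -0.4, 0.5]
grip_width: 0.828
grip_force: 0.1
```

Emit:
{"fn": "apply_moves", "kwargs": {
  "commands": [
    {"tx": 0.09,"ty": -0.04,"tz": -0.04,"ax": 0,"ay": 0,"az": 0},
    {"tx": 0.09,"ty": -0.04,"tz": -0.04,"ax": 0,"ay": 0,"az": 0}
  ]
}}

```text
clock: 16.3
position: [0.5551, -0.2527, 0.0286]
orientation: [[0.927, -0.376, 0.001], [-0.376, -0.927, -0.001], [0.001, 0.001, -1.0]]
wrist_force: [0.0, 0.4, -1.0]
grip_width: 0.823
grip_force: 0.1
```

Emit:
{"fn": "apply_moves", "kwargs": {
  "commands": [
    {"tx": 0.06,"ty": -0.02,"tz": -0.03,"ax": 0,"ay": 0,"az": 0},
    {"tx": 0.06,"ty": -0.02,"tz": -0.03,"ax": 0,"ay": 0,"az": 0}
  ]
}}

```text
clock: 16.5
position: [0.5557, -0.2529, 0.0283]
orientation: [[0.927, -0.376, 0.001], [-0.376, -0.927, -0.001], [0.001, 0.001, -1.0]]
wrist_force: [-0.8, -0.1, -0.2]
grip_width: 0.822
grip_force: 0.1
```

```bash
python3 - <<'E'
from g import *
i=r.read_camera("top");i2=r.read_camera("scene")
cv2.imwrite("pics/t2.png",i);cv2.imwrite("pics/s2.png",i2)
cv2.imwrite("pics/push2.png",cv2.convertScaleAbs(np.hstack([cv2.resize(i[145:225,380:460],(400,400),interpolation=2),cv2.resize(i2[185:265,160:240],(400,400),interpolation=2)]),alpha=1.6,beta=15))
E
```

```text
(no output)
```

View pics/push2.png

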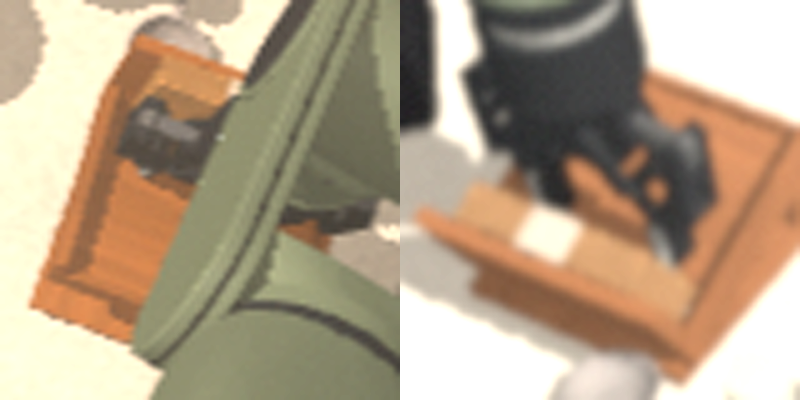

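The carton now stands on edge against the backboard and the tote corners are unchanged. I ease forward until there is a firm contact.

Emit:
{"fn": "apply_moves", "kwargs": {
  "commands": [
    {"tx": 0.09,"ty": -0.04,"tz": -0.04,"ax": 0,"ay": 0,"az": 0},
    {"tx": 0.13,"ty": -0.05,"tz": -0.06,"ax": 0,"ay": 0,"az": 0}
  ]
}}

```text
clock: 16.8
position: [0.557, -0.2534, 0.0277]
orientation: [[0.927, -0.376, 0.001], [-0.376, -0.927, -0.001], [0.001, 0.001, -1.0]]
wrist_force: [-1.1, 0.7, 0.0]
grip_width: 0.826
grip_force: 0.2
```

Emit:
{"fn": "apply_moves", "kwargs": {
  "commands": [
    {"tx": 0.06,"ty": -0.02,"tz": -0.03,"ax": 0,"ay": 0,"az": 0},
    {"tx": 0.09,"ty": -0.04,"tz": -0.04,"ax": 0,"ay": 0,"az": 0}
  ]
}}

```text
clock: 17.0
position: [0.5578, -0.2537, 0.0272]
orientation: [[0.927, -0.376, 0.001], [-0.376, -0.927, -0.001], [0.001, 0.001, -1.0]]
wrist_force: [-0.2, 0.8, 0.2]
grip_width: 0.82
grip_force: 0.3
```

Emit:
{"fn": "apply_moves", "kwargs": {
  "commands": [
    {"tx": 0.06,"ty": -0.02,"tz": -0.03,"ax": 0,"ay": 0,"az": 0},
    {"tx": 0.09,"ty": -0.04,"tz": -0.04,"ax": 0,"ay": 0,"az": 0}
  ]
}}

```text
clock: 17.2
position: [0.5581, -0.2538, 0.027]
orientation: [[0.927, -0.375, -0.001], [-0.375, -0.927, -0.0], [-0.001, 0.001, -1.0]]
wrist_force: [-2.8, 1.8, 3.1]
grip_width: 0.822
grip_force: 2.6
```

Emit:
{"fn": "apply_moves", "kwargs": {
  "commands": [
    {"tx": 0.06,"ty": -0.02,"tz": -0.03,"ax": 0,"ay": 0,"az": 0},
    {"tx": 0.09,"ty": -0.04,"tz": -0.04,"ax": 0,"ay": 0,"az": 0}
  ]
}}

```text
clock: 17.4
position: [0.5582, -0.2539, 0.0269]
orientation: [[0.927, -0.375, -0.003], [-0.375, -0.927, 0.0], [-0.003, 0.001, -1.0]]
wrist_force: [-7.2, 1.2, 8.7]
grip_width: 0.82
grip_force: 5.2
```

```bash
python3 - <<'E'
from g import *
st();s=r.sense();p=s["position"];print("d lead",((tb-p-.008*k)@X)*1e3-10)
i=r.read_camera("top");i2=r.read_camera("scene")
cv2.imwrite("pics/t3.png",i);cv2.imwrite("pics/s3.png",i2)
# tote motion: compare patches that show only tote's backboard top right/left corners
for n,a,b,boxes in(("top",cv2.imread("pics/t1.png"),i,[(398,148,14,14),(384,196,14,14)]),("scene",cv2.imread("pics/s1.png"),i2,[(160,222,30,26),(225,200,20,30)])):
    for x,y,w,h in boxes:
        A=np.float32(cv2.cvtColor(a,6)[y:y+h,x:x+w]);B=np.float32(cv2.cvtColor(b,6)[y:y+h,x:x+w])
        print(n,(x,y),np.round(cv2.phaseCorrelate(A,B,cv2.createHanningWindow((w,h),cv2.CV_32F)),2) if 0 else [np.round(v,2) for v in cv2.phaseCorrelate(A,B,cv2.createHanningWindow((w,h),cv2.CV_32F))], np.abs(A-B).mean().round(1))
E
```

```text
17.4 pos [ 0.558 -0.254  0.027] q [-0.567  0.519  1.585 -0.001  1.04   1.389] F [-7.178  1.166  8.661] gw 0.82 gf 5.1550014317035675
d lead 17.82174684640095
top (398, 148) [array([0.5 , 0.49]), np.float64(1.0)] 5.7
top (384, 196) [array([0.4 , 0.45]), np.float64(0.99)] 5.0
scene (160, 222) [array([-0.03,  0.77]), np.float64(0.88)] 13.9
scene (225, 200) [array([-0.05,  0.12]), np.float64(1.02)] 1.2
```

Emit:
{"fn": "apply_moves", "kwargs": {
  "commands": [
    {"tx": -0.86,"ty": 0.35,"tz": 0.45,"ax": 0,"ay": 0,"az": 0},
    {"tx": -2.6,"ty": 1.1,"tz": 1.5,"ax": 0,"ay": 0,"az": 0},
    {"tx": -3.5,"ty": 1.4,"tz": 5,"ax": 0,"ay": 0,"az": 0},
    {"tx": -4,"ty": 1.6,"tz": 9.5,"ax": 0,"ay": 0,"az": 0},
    {"tx": -4,"ty": 2,"tz": 14,"ax": 0,"ay": 0,"az": 8},
    {"tx": -4,"ty": 3,"tz": 18.5,"ax": 0,"ay": 0,"az": 16},
    {"tx": -4,"ty": 5,"tz": 22.5,"ax": 0,"ay": 0,"az": 24},
    {"tx": -4,"ty": 8,"tz": 26,"ax": 0,"ay": 0,"az": 32},
    {"tx": -4,"ty": 12,"tz": 28,"ax": 0,"ay": 0,"az": 40},
    {"tx": -4,"ty": 16,"tz": 29,"ax": 0,"ay": 0,"az": 48},
    {"tx": -4,"ty": 20,"tz": 29,"ax": 0,"ay": 0,"az": 56},
    {"tx": -4,"ty": 24,"tz": 29,"ax": 0,"ay": 0,"az": 64}
  ]
}}

```text
clock: 18.7
position: [0.52, -0.0131, 0.3177]
orientation: [[0.74, 0.672, 0.006], [0.672, -0.74, -0.0], [0.004, 0.004, -1.0]]
wrist_force: [0.5, -0.2, -0.7]
grip_width: 0.823
grip_force: 0.0
```

```bash
python3 - <<'E'
from g import *
st();to(C['far']+.123*nt,tool(xi,34))
i=r.read_camera("top");i2=r.read_camera("scene");cv2.imwrite("pics/t4.png",i);cv2.imwrite("pics/s4.png",i2)
# tray look: far carton hull; tote hull
k=comps(i,(200,120,85,120),((3,93,25),(20,255,255)),40);print("cartons",[c.mean(0).round(1).tolist() for c in k])
for nm in("pics/t1.png","pics/t4.png"):
    for q in comps(cv2.imread(nm),(380,145,85,80),((3,120,25),(20,255,255)),300):print(nm,cv2.boundingRect(q.astype(np.int32)))
    im=cv2.imread(nm); print([np.round(v,2) for v in cv2.phaseCorrelate(np.float32(cv2.cvtColor(cv2.imread("pics/top0.png"),6)[196:226,380:412]),np.float32(cv2.cvtColor(im,6)[196:226,380:412]))])
for nm in("pics/s1.png","pics/s4.png"):
    print([np.round(v,2) for v in cv2.phaseCorrelate(np.float32(cv2.cvtColor(cv2.imread("pics/scene0.png"),6)[190:222,215:255]),np.float32(cv2.cvtColor(cv2.imread(nm),6)[190:222,215:255]))])
E
```

```text
18.7 pos [ 0.52  -0.013  0.318] q [-0.192  0.03   1.56   0.001  1.546  0.641] F [ 0.469 -0.161 -0.712] gw 0.823 gf 0.0
t [  7.24  18.93 -12.58] a [  8.52 -39.78 116.29] | dist mm 239 deg 123.2
cartons [[248.4, 173.0], [255.5, 149.5]]
pics/t1.png (386, 152, 70, 68)
[array([ 0.05, -0.03]), np.float64(0.99)]
pics/t4.png (407, 156, 49, 67)
[array([-0.41,  0.42]), np.float64(0.49)]
[array([ 0.04, -0.02]), np.float64(1.0)]
[array([ 0.06, -0.07]), np.float64(1.04)]
```

Emit:
{"fn": "apply_moves", "kwargs": {
  "commands": [
    {"tx": 0.6,"ty": 1.5,"tz": 0,"ax": 0.6,"ay": -2.7,"az": 7.9},
    {"tx": 1.2,"ty": 3,"tz": 0,"ax": 1.2,"ay": -5.4,"az": 15.8},
    {"tx": 1.8,"ty": 4.5,"tz": 0,"ax": 1.7,"ay": -8.1,"az": 23.7},
    {"tx": 2.4,"ty": 6,"tz": 0,"ax": 2.3,"ay": -10.8,"az": 31.6},
    {"tx": 3,"ty": 7.5,"tz": 0,"ax": 2.9,"ay": -13.5,"az": 39.5},
    {"tx": 3.6,"ty": 9,"tz": 0,"ax": 3.5,"ay": -16.2,"az": 47.4},
    {"tx": 4.2,"ty": 10.5,"tz": 0,"ax": 4.1,"ay": -18.9,"az": 55.3},
    {"tx": 4.8,"ty": 12,"tz": -1,"ax": 4.6,"ay": -21.6,"az": 63.2},
    {"tx": 5.4,"ty": 13.5,"tz": -2,"ax": 5.2,"ay": -24.3,"az": 71.1},
    {"tx": 6,"ty": 15,"tz": -3,"ax": 5.8,"ay": -27,"az": 79},
    {"tx": 6.6,"ty": 16.5,"tz": -4,"ax": 6.4,"ay": -29.8,"az": 87},
    {"tx": 7.2,"ty": 18,"tz": -5,"ax": 7,"ay": -32.5,"az": 95}
  ],
  "grip": 20
}}

```text
clock: 20.0
position: [0.5921, 0.1649, 0.2662]
orientation: [[-0.773, 0.587, 0.241], [0.627, 0.649, 0.431], [0.097, 0.484, -0.87]]
wrist_force: [-1.0, -0.1, 1.0]
grip_width: 0.919
grip_force: 0.0
```

```bash
python3 - <<'E'
from g import *
st();to(C['far']+.123*nt,tool(xi,34))
E
```

```text
20.0 pos [0.592 0.165 0.266] q [-0.112  0.088  1.69   0.511  1.196 -1.127] F [-0.959 -0.057  1.035] gw 0.919 gf 0.0
t [ 0.04  1.13 -7.43] a [ 1.69 -7.24 21.45] | dist mm 75 deg 22.7
```

Emit:
{"fn": "apply_moves", "kwargs": {
  "commands": [
    {"tx": 0,"ty": 0.3,"tz": -1,"ax": 0.6,"ay": -2.4,"az": 7.1},
    {"tx": 0,"ty": 0.6,"tz": -2,"ax": 1.1,"ay": -4.8,"az": 14.3},
    {"tx": 0,"ty": 1.1,"tz": -4.5,"ax": 1.7,"ay": -7.2,"az": 21.4},
    {"tx": 0,"ty": 1.1,"tz": -7.4,"ax": 1.7,"ay": -7.2,"az": 21.4},
    {"tx": 0,"ty": 1.1,"tz": -7.4,"ax": 1.7,"ay": -7.2,"az": 21.4},
    {"tx": 0,"ty": 1.1,"tz": -7.4,"ax": 1.7,"ay": -7.2,"az": 21.4}
  ]
}}

```text
clock: 20.6
position: [0.5917, 0.1759, 0.1924]
orientation: [[-0.953, 0.254, 0.165], [0.303, 0.79, 0.533], [0.005, 0.558, -0.83]]
wrist_force: [0.0, 0.2, 0.9]
grip_width: 0.922
grip_force: 0.0
```

```bash
python3 - <<'E'
from g import *
st();to(C['far']-.007*nt,tool(xi,34))
E
```

```text
20.6 pos [0.592 0.176 0.192] q [-0.146  0.227  1.72   0.64   1.176 -1.656] F [0.042 0.2   0.945] gw 0.922 gf 0.0
t [  2.24   6.97 -10.82] a [ 0.02 -0.28  0.32] | dist mm 131 deg 0.4
```

Emit:
{"fn": "apply_moves", "kwargs": {
  "commands": [
    {"tx": 0.8,"ty": 2.6,"tz": -4.1,"ax": 0,"ay": 0,"az": 0},
    {"tx": 1.6,"ty": 5.2,"tz": -8.1,"ax": 0,"ay": -0.3,"az": 0.3},
    {"tx": 1.9,"ty": 6.1,"tz": -9.5,"ax": 0,"ay": -0.3,"az": 0.3},
    {"tx": 2.2,"ty": 6.9,"tz": -10.7,"ax": 0,"ay": -0.3,"az": 0.3},
    {"tx": 2.25,"ty": 6.95,"tz": -10.8,"ax": 0,"ay": -0.3,"az": 0.3},
    {"tx": 2.25,"ty": 6.95,"tz": -10.8,"ax": 0,"ay": -0.3,"az": 0.3}
  ]
}}

```text
clock: 21.2
position: [0.6156, 0.2457, 0.0864]
orientation: [[-0.955, 0.243, 0.169], [0.296, 0.792, 0.534], [-0.004, 0.56, -0.829]]
wrist_force: [0.0, -0.3, -0.2]
grip_width: 0.926
grip_force: 0.0
```

Emit:
{"fn": "apply_moves", "kwargs": {
  "commands": [
    {"tx": 0,"ty": 0,"tz": 0,"ax": 0,"ay": 0,"az": 0},
    {"tx": 0,"ty": 0,"tz": 0,"ax": 0,"ay": 0,"az": 0},
    {"tx": 0,"ty": 0,"tz": 0,"ax": 0,"ay": 0,"az": 0},
    {"tx": 0,"ty": 0,"tz": 0,"ax": 0,"ay": 0,"az": 0},
    {"tx": 0,"ty": 0,"tz": 0,"ax": 0,"ay": 0,"az": 0}
  ],
  "grip": 255,
  "squeeze": 35
}}

```text
clock: 21.7
position: [0.6158, 0.245, 0.0868]
orientation: [[-0.955, 0.243, 0.17], [0.297, 0.792, 0.533], [-0.005, 0.56, -0.829]]
wrist_force: [-1.6, -3.8, 6.6]
grip_width: 0.742
grip_force: 39.1
```

Emit:
{"fn": "apply_moves", "kwargs": {
  "commands": [
    {"tx": -0.3,"ty": -1.1,"tz": 1.7,"ax": 0,"ay": 0,"az": 0},
    {"tx": -1,"ty": -3.2,"tz": 5,"ax": 0,"ay": 0,"az": 0},
    {"tx": -1.6,"ty": -5.3,"tz": 8.3,"ax": 0,"ay": 0,"az": 0},
    {"tx": -2.3,"ty": -7.5,"tz": 11.6,"ax": 0,"ay": 0,"az": 0},
    {"tx": -3,"ty": -9.6,"tz": 15,"ax": 0,"ay": 0,"az": 0},
    {"tx": -4,"ty": -13,"tz": 18,"ax": 0,"ay": 0,"az": 0},
    {"tx": -5,"ty": -16,"tz": 21,"ax": 0,"ay": 0,"az": 0}
  ]
}}

```text
clock: 22.4
position: [0.5632, 0.0846, 0.2958]
orientation: [[-0.955, 0.245, 0.167], [0.296, 0.793, 0.533], [-0.002, 0.558, -0.83]]
wrist_force: [0.2, 0.3, -2.1]
grip_width: 0.736
grip_force: 40.1
```

```bash
python3 - <<'E'
from g import *
st();to(place(.062,.091,stcp=.006),tool(xt,34))
E
```

```text
22.4 pos [0.563 0.085 0.296] q [-0.33   0.075  1.668  0.598  1.443 -1.693] F [ 0.228  0.343 -2.101] gw 0.736 gf 40.06336033344269
t [  1.65 -34.73 -14.66] a [  0.15  -0.01 -95.18] | dist mm 377 deg 95.2
```

Emit:
{"fn": "apply_moves", "kwargs": {
  "commands": [
    {"tx": 0,"ty": -3,"tz": 0.5,"ax": 0,"ay": 0,"az": -8},
    {"tx": 0,"ty": -6,"tz": 1,"ax": 0,"ay": 0,"az": -16},
    {"tx": 0,"ty": -9,"tz": 1,"ax": 0,"ay": 0,"az": -24},
    {"tx": 0,"ty": -12,"tz": 1,"ax": 0,"ay": 0,"az": -32},
    {"tx": 0,"ty": -15,"tz": 1,"ax": 0,"ay": 0,"az": -40},
    {"tx": 0,"ty": -19,"tz": 1,"ax": 0,"ay": 0,"az": -48},
    {"tx": 0.5,"ty": -23,"tz": 1,"ax": 0,"ay": 0,"az": -56},
    {"tx": 1,"ty": -27,"tz": 1,"ax": 0,"ay": 0,"az": -64},
    {"tx": 1.3,"ty": -31,"tz": 1,"ax": 0,"ay": 0,"az": -72},
    {"tx": 1.6,"ty": -34.7,"tz": 0,"ax": 0,"ay": 0,"az": -80},
    {"tx": 1.6,"ty": -34.7,"tz": -3,"ax": 0,"ay": 0,"az": -88},
    {"tx": 1.6,"ty": -34.7,"tz": -6,"ax": 0,"ay": 0,"az": -95}
  ]
}}

```text
clock: 23.6
position: [0.5796, -0.2626, 0.2346]
orientation: [[0.385, 0.765, 0.517], [0.923, -0.318, -0.217], [-0.001, 0.56, -0.828]]
wrist_force: [-0.4, -0.4, -2.3]
grip_width: 0.738
grip_force: 40.0
```

```bash
python3 - <<'E'
from g import *
st();to(place(.062,.051,stcp=.006),tool(xt,34))
E
```

```text
23.6 pos [ 0.58  -0.263  0.235] q [-0.625  0.008  1.871  0.201  0.689 -0.348] F [-0.423 -0.448 -2.277] gw 0.738 gf 40.02471685409546
t [ -1.37   0.56 -12.25] a [0.09 0.05 0.24] | dist mm 123 deg 0.3
```

Emit:
{"fn": "apply_moves", "kwargs": {
  "commands": [
    {"tx": -0.7,"ty": 0.3,"tz": -4,"ax": 0,"ay": 0,"az": 0},
    {"tx": -1.2,"ty": 0.5,"tz": -8,"ax": 0,"ay": 0,"az": 0.2},
    {"tx": -1.4,"ty": 0.55,"tz": -12.2,"ax": 0,"ay": 0,"az": 0.2},
    {"tx": -1.4,"ty": 0.55,"tz": -12.2,"ax": 0,"ay": 0,"az": 0.2},
    {"tx": -1.4,"ty": 0.55,"tz": -12.2,"ax": 0,"ay": 0,"az": 0.2}
  ]
}}

```text
clock: 24.1
position: [0.5656, -0.2553, 0.112]
orientation: [[0.375, 0.77, 0.517], [0.927, -0.311, -0.21], [-0.001, 0.558, -0.83]]
wrist_force: [0.3, 0.2, -0.9]
grip_width: 0.734
grip_force: 40.1
```

```bash
python3 - <<'E'
from g import *
st();to(place(.062,.008,stcp=.006),tool(xt,34))
E
```

```text
24.1 pos [ 0.566 -0.255  0.112] q [-0.634  0.164  2.     0.341  0.423 -0.522] F [ 0.287  0.203 -0.927] gw 0.734 gf 40.09533941745758
t [-1.47  0.44 -3.98] a [-0.01 -0.12 -0.35] | dist mm 43 deg 0.4
```

Emit:
{"fn": "apply_moves", "kwargs": {
  "commands": [
    {"tx": -0.5,"ty": 0.15,"tz": -1.4,"ax": 0,"ay": 0,"az": -0.3},
    {"tx": -1,"ty": 0.3,"tz": -2.7,"ax": 0,"ay": 0,"az": -0.3},
    {"tx": -1.25,"ty": 0.38,"tz": -3.4,"ax": 0,"ay": 0,"az": -0.3},
    {"tx": -1.47,"ty": 0.44,"tz": -4,"ax": 0,"ay": 0,"az": -0.3},
    {"tx": -1.47,"ty": 0.44,"tz": -4,"ax": 0,"ay": 0,"az": -0.3}
  ]
}}

```text
clock: 24.6
position: [0.5518, -0.2515, 0.0734]
orientation: [[0.38, 0.767, 0.518], [0.925, -0.314, -0.214], [-0.002, 0.56, -0.828]]
wrist_force: [-0.1, -0.0, -1.2]
grip_width: 0.735
grip_force: 40.1
```

Emit:
{"fn": "apply_moves", "kwargs": {
  "commands": [
    {"tx": -0.03,"ty": 0.01,"tz": -0.1,"ax": 0,"ay": 0,"az": 0},
    {"tx": -0.07,"ty": 0.03,"tz": -0.2,"ax": 0,"ay": 0,"az": 0},
    {"tx": -0.07,"ty": 0.03,"tz": -0.2,"ax": 0,"ay": 0,"az": 0}
  ]
}}

```text
clock: 24.9
position: [0.5511, -0.251, 0.071]
orientation: [[0.38, 0.767, 0.517], [0.925, -0.314, -0.214], [-0.002, 0.56, -0.829]]
wrist_force: [-0.1, -0.2, -1.8]
grip_width: 0.735
grip_force: 40.1
```

Emit:
{"fn": "apply_moves", "kwargs": {
  "commands": [
    {"tx": -0.03,"ty": 0.01,"tz": -0.1,"ax": 0,"ay": 0,"az": 0},
    {"tx": -0.07,"ty": 0.03,"tz": -0.2,"ax": 0,"ay": 0,"az": 0},
    {"tx": -0.07,"ty": 0.03,"tz": -0.2,"ax": 0,"ay": 0,"az": 0}
  ]
}}

```text
clock: 25.2
position: [0.5499, -0.2504, 0.0682]
orientation: [[0.38, 0.768, 0.516], [0.925, -0.314, -0.213], [-0.001, 0.559, -0.829]]
wrist_force: [-0.4, -0.0, -1.1]
grip_width: 0.741
grip_force: 40.1
```

Emit:
{"fn": "apply_moves", "kwargs": {
  "commands": [
    {"tx": -0.03,"ty": 0.01,"tz": -0.1,"ax": 0,"ay": 0,"az": 0},
    {"tx": -0.07,"ty": 0.03,"tz": -0.2,"ax": 0,"ay": 0,"az": 0},
    {"tx": -0.07,"ty": 0.03,"tz": -0.2,"ax": 0,"ay": 0,"az": 0}
  ]
}}

```text
clock: 25.5
position: [0.5493, -0.2502, 0.0665]
orientation: [[0.38, 0.767, 0.517], [0.925, -0.314, -0.213], [-0.001, 0.559, -0.829]]
wrist_force: [-1.2, -0.1, -1.2]
grip_width: 0.736
grip_force: 40.1
```

```bash
python3 - <<'E'
from g import *
st();p=r.sense()["position"];d=p-place(.062,0,stcp=.006);print("X,Z mm",d@X*1e3,d@Z*1e3)
E
```

```text
25.5 pos [ 0.549 -0.25   0.066] q [-0.645  0.225  2.058  0.474  0.313 -0.668] F [-1.186 -0.11  -1.227] gw 0.736 gf 40.09450972080231
X,Z mm 0.5445273386253024 2.0202442246989625
```

Emit:
{"fn": "apply_moves", "kwargs": {
  "commands": [
    {"tx": 0.05,"ty": -0.02,"tz": 0.15,"ax": 0,"ay": 0,"az": 0},
    {"tx": 0.18,"ty": -0.07,"tz": 0.1,"ax": 0,"ay": 0,"az": 0},
    {"tx": 0.18,"ty": -0.07,"tz": 0.1,"ax": 0,"ay": 0,"az": 0}
  ]
}}

```text
clock: 25.8
position: [0.5514, -0.2511, 0.0677]
orientation: [[0.38, 0.767, 0.517], [0.925, -0.314, -0.214], [-0.002, 0.559, -0.829]]
wrist_force: [0.2, -0.0, -2.1]
grip_width: 0.736
grip_force: 40.1
```

Emit:
{"fn": "apply_moves", "kwargs": {
  "commands": [
    {"tx": 0,"ty": 0,"tz": 0,"ax": 0,"ay": 0,"az": 0},
    {"tx": 0,"ty": 0,"tz": 0,"ax": 0,"ay": 0,"az": 0},
    {"tx": 0,"ty": 0,"tz": 0,"ax": 0,"ay": 0,"az": 0},
    {"tx": 0,"ty": 0,"tz": 0,"ax": 0,"ay": 0,"az": 0},
    {"tx": 0,"ty": 0,"tz": 0,"ax": 0,"ay": 0,"az": 0}
  ],
  "grip": 45
}}

```text
clock: 26.3
position: [0.5512, -0.251, 0.0677]
orientation: [[0.38, 0.767, 0.517], [0.925, -0.314, -0.214], [-0.001, 0.559, -0.829]]
wrist_force: [-0.9, 0.2, 0.2]
grip_width: 0.824
grip_force: 0.0
```

Emit:
{"fn": "apply_moves", "kwargs": {
  "commands": [
    {"tx": -0.5,"ty": 0.2,"tz": 0.8,"ax": 0,"ay": 0,"az": 0},
    {"tx": -1.5,"ty": 0.6,"tz": 2.5,"ax": 0,"ay": 0,"az": 0},
    {"tx": -3.6,"ty": 1.5,"tz": 5.8,"ax": 0,"ay": 0,"az": 0},
    {"tx": -5.5,"ty": 2.2,"tz": 8.8,"ax": 0,"ay": 0,"az": 0},
    {"tx": -7.5,"ty": 3,"tz": 12,"ax": 0,"ay": 0,"az": 0},
    {"tx": -10,"ty": 4,"tz": 14,"ax": 0,"ay": 0,"az": 0},
    {"tx": -13,"ty": 6,"tz": 15,"ax": 0,"ay": 0,"az": 0}
  ]
}}

```text
clock: 27.0
position: [0.4214, -0.1922, 0.2215]
orientation: [[0.381, 0.765, 0.52], [0.925, -0.312, -0.218], [-0.004, 0.564, -0.826]]
wrist_force: [0.0, 0.9, 0.0]
grip_width: 0.82
grip_force: 0.0
```

```bash
python3 - <<'E'
from g import *
st()
i=r.read_camera("top");i2=r.read_camera("scene");cv2.imwrite("pics/t5.png",i);cv2.imwrite("pics/s5.png",i2)
for nm in("t4","t5"):
    for q in comps(cv2.imread(f"pics/{nm}.png"),(380,145,85,80),((14,60,60),(22,140,255)),20):print(nm,cv2.contourArea(q.astype(np.int32)),cv2.approxPolyDP(cv2.convexHull(q.astype(np.int32)),1.5,True)[:,0].tolist())
for f in (0,20,40,50,60,70):
    a=rd(f);e=np.cos(a)*X+np.sin(a)*Z;m=-np.sin(a)*X+np.cos(a)*Z
    foot=tb-.022*X-.064*np.cos(a)*X
    print(f,"lowfront",proj("top",foot+.022*m),"upfront",proj("top",foot+.022*m+.064*e),"scene",proj("scene",foot+.022*m+.064*e))
cv2.imwrite("pics/two.png",cv2.convertScaleAbs(np.hstack([cv2.resize(i[145:225,380:460],(400,400),interpolation=2),cv2.resize(i2[185:265,160:240],(400,400),interpolation=2)]),alpha=1.6,beta=15))
E
```

```text
27.0 pos [ 0.421 -0.192  0.221] q [-0.754 -0.429  2.248  0.286  0.774 -0.514] F [0.049 0.875 0.003] gw 0.82 gf 0.0
t4 176.5 [[389, 193], [383, 223], [380, 224], [380, 191]]
t4 4205.5 [[464, 145], [464, 224], [404, 224], [414, 156], [418, 145]]
t5 388.0 [[435, 164], [446, 175], [445, 179], [423, 194], [414, 189], [421, 166], [425, 161]]
t5 3288.5 [[464, 145], [464, 224], [380, 224], [380, 145]]
0 lowfront [419.05  194.552] upfront [423.917 176.593] scene [198.803 232.167]
20 lowfront [418.59  195.804] upfront [426.123 175.357] scene [196.939 226.687]
40 lowfront [418.441 195.07 ] upfront [427.766 174.67 ] scene [195.704 222.134]
50 lowfront [418.491 193.987] upfront [428.292 174.574] scene [195.386 220.418]
60 lowfront [418.621 192.477] upfront [428.589 174.654] scene [195.289 219.166]
70 lowfront [418.825 190.599] upfront [428.643 174.909] scene [195.417 218.425]
```

```bash
python3 - <<'E'
from g import *
for n,b in(("t5",(400,150,50,50)),("s5",(165,195,60,60)),("s1",(165,195,60,60)),("t1",(400,150,50,50))):
    im=cv2.imread(f"pics/{n}.png")
    for q in comps(im,b,((0,0,100),(25,70,255)),15):print(n,cv2.contourArea(q.astype(np.int32)),cv2.approxPolyDP(cv2.convexHull(q.astype(np.int32)),1.,True)[:,0].tolist())
to(tb-.105*X+.09*Z,tool(xt,0,True));print(tb-.085*X+.09*Z, tb-.085*X+.015*Z)
E
```

```text
t5 24.5 [[446, 199], [449, 182], [449, 199]]
t5 321.0 [[449, 166], [412, 152], [412, 150], [449, 150]]
t5 35.5 [[407, 150], [400, 161], [400, 150]]
s5 256.0 [[196, 254], [165, 254], [165, 232]]
s5 215.0 [[212, 218], [192, 236], [186, 235], [184, 233], [191, 220], [205, 215], [210, 216]]
s5 83.0 [[224, 203], [202, 195], [224, 195]]
s5 530.5 [[195, 195], [184, 212], [170, 226], [165, 225], [167, 195]]
s1 255.0 [[196, 254], [165, 254], [165, 232]]
s1 146.0 [[209, 224], [194, 237], [186, 233], [189, 227], [202, 222]]
s1 83.0 [[224, 203], [202, 195], [224, 195]]
s1 577.0 [[195, 195], [173, 227], [171, 228], [165, 226], [165, 210], [167, 195]]
t1 24.5 [[446, 199], [449, 182], [449, 199]]
t1 318.5 [[449, 166], [414, 153], [412, 151], [449, 150]]
t1 34.5 [[407, 150], [400, 161], [400, 150]]
t [10.17 -4.88 -7.85] a [ 35.15  14.41 -87.2 ] | dist mm 137 deg 95.1
[ 0.538 -0.246  0.134] [ 0.512 -0.235  0.064]
```

The label masks put the second carton's upper front edge at scene (191,220), so it leans at about 60°. The background hulls around the tote are unchanged. I turn the tool again to push.

Emit:
{"fn": "apply_moves", "kwargs": {
  "commands": [
    {"tx": 1,"ty": -0.5,"tz": 0,"ax": 3,"ay": 1.2,"az": -7.4},
    {"tx": 2,"ty": -1,"tz": 0,"ax": 6,"ay": 2.4,"az": -14.8},
    {"tx": 3,"ty": -1.5,"tz": 0,"ax": 9,"ay": 3.6,"az": -22.2},
    {"tx": 4,"ty": -2,"tz": 0,"ax": 12,"ay": 4.8,"az": -29.6},
    {"tx": 5,"ty": -2.5,"tz": 0,"ax": 15,"ay": 6,"az": -37},
    {"tx": 6,"ty": -3,"tz": 0,"ax": 18,"ay": 7.2,"az": -44.4},
    {"tx": 7,"ty": -3.5,"tz": 0,"ax": 21,"ay": 8.4,"az": -51.8},
    {"tx": 7.7,"ty": -3.7,"tz": 0,"ax": 24,"ay": 9.6,"az": -59.2},
    {"tx": 7.7,"ty": -3.7,"tz": 0,"ax": 27,"ay": 10.8,"az": -66.6},
    {"tx": 7.7,"ty": -3.7,"tz": 0,"ax": 30,"ay": 12.4,"az": -74},
    {"tx": 7.7,"ty": -3.7,"tz": 0,"ax": 33,"ay": 13.6,"az": -82},
    {"tx": 7.7,"ty": -3.7,"tz": 0,"ax": 35.1,"ay": 14.4,"az": -87.2}
  ]
}}

```text
clock: 28.3
position: [0.4986, -0.2284, 0.2171]
orientation: [[0.922, -0.387, 0.002], [-0.387, -0.922, 0.005], [0.0, -0.005, -1.0]]
wrist_force: [-0.1, -0.6, -0.1]
grip_width: 0.822
grip_force: 0.0
```

```bash
python3 - <<'E'
from g import *
st();to([.498,-.229,.065],tool(xt,0,True))
E
```

```text
28.3 pos [ 0.499 -0.228  0.217] q [-0.59   0.162  1.624  0.005  1.356  1.376] F [-0.069 -0.572 -0.086] gw 0.822 gf 0.0
t [ -0.06  -0.06 -15.21] a [-0.27  0.13  0.34] | dist mm 152 deg 0.4
```

Emit:
{"fn": "apply_moves", "kwargs": {
  "commands": [
    {"tx": -0.1,"ty": -0.05,"tz": -4.5,"ax": -0.3,"ay": 0.1,"az": 0.3},
    {"tx": -0.1,"ty": -0.05,"tz": -9,"ax": -0.3,"ay": 0.1,"az": 0.3},
    {"tx": -0.1,"ty": -0.05,"tz": -12.5,"ax": -0.3,"ay": 0.1,"az": 0.3},
    {"tx": -0.1,"ty": -0.05,"tz": -14.5,"ax": -0.3,"ay": 0.1,"az": 0.3},
    {"tx": -0.1,"ty": -0.05,"tz": -15.2,"ax": -0.3,"ay": 0.1,"az": 0.3},
    {"tx": -0.1,"ty": -0.05,"tz": -15.2,"ax": -0.3,"ay": 0.1,"az": 0.3}
  ]
}}

```text
clock: 28.9
position: [0.4965, -0.2281, 0.0644]
orientation: [[0.926, -0.377, -0.0], [-0.377, -0.926, -0.001], [-0.0, 0.001, -1.0]]
wrist_force: [0.1, -0.3, -0.0]
grip_width: 0.825
grip_force: 0.0
```

Emit:
{"fn": "apply_moves", "kwargs": {
  "commands": [
    {"tx": 0,"ty": 0,"tz": -0.3,"ax": 0,"ay": 0,"az": 0},
    {"tx": 0,"ty": 0,"tz": -0.6,"ax": 0,"ay": 0,"az": 0},
    {"tx": 0,"ty": 0,"tz": -0.9,"ax": 0,"ay": 0,"az": 0},
    {"tx": 0,"ty": 0,"tz": -0.9,"ax": 0,"ay": 0,"az": 0}
  ]
}}

```text
clock: 29.3
position: [0.4973, -0.2285, 0.0568]
orientation: [[0.926, -0.377, 0.002], [-0.377, -0.926, -0.002], [0.003, 0.001, -1.0]]
wrist_force: [-0.0, 0.4, -0.3]
grip_width: 0.826
grip_force: 0.0
```

Emit:
{"fn": "apply_moves", "kwargs": {
  "commands": [
    {"tx": 0,"ty": 0,"tz": -0.15,"ax": 0,"ay": 0,"az": 0},
    {"tx": 0,"ty": 0,"tz": -0.25,"ax": 0,"ay": 0,"az": 0},
    {"tx": 0,"ty": 0,"tz": -0.25,"ax": 0,"ay": 0,"az": 0}
  ]
}}

```text
clock: 29.6
position: [0.497, -0.2284, 0.0539]
orientation: [[0.926, -0.377, 0.001], [-0.377, -0.926, -0.002], [0.002, 0.001, -1.0]]
wrist_force: [-0.8, 0.1, -0.5]
grip_width: 0.826
grip_force: 0.0
```

Emit:
{"fn": "apply_moves", "kwargs": {
  "commands": [
    {"tx": 0.34,"ty": -0.14,"tz": -0.15,"ax": 0,"ay": 0,"az": 0},
    {"tx": 0.6,"ty": -0.25,"tz": -0.26,"ax": 0,"ay": 0,"az": 0},
    {"tx": 0.86,"ty": -0.35,"tz": -0.38,"ax": 0,"ay": 0,"az": 0},
    {"tx": 1.03,"ty": -0.42,"tz": -0.45,"ax": 0,"ay": 0,"az": 0},
    {"tx": 1.2,"ty": -0.49,"tz": -0.52,"ax": 0,"ay": 0,"az": 0},
    {"tx": 1.37,"ty": -0.56,"tz": -0.6,"ax": 0,"ay": 0,"az": 0}
  ]
}}

```text
clock: 30.2
position: [0.5101, -0.2336, 0.0478]
orientation: [[0.926, -0.377, -0.001], [-0.377, -0.926, -0.001], [-0.0, 0.001, -1.0]]
wrist_force: [-4.2, 0.9, 3.0]
grip_width: 0.826
grip_force: 1.7
```

Emit:
{"fn": "apply_moves", "kwargs": {
  "commands": [
    {"tx": 0.17,"ty": -0.07,"tz": -0.07,"ax": 0,"ay": 0,"az": 0},
    {"tx": 0.34,"ty": -0.14,"tz": -0.15,"ax": 0,"ay": 0,"az": 0},
    {"tx": 0.51,"ty": -0.21,"tz": -0.22,"ax": 0,"ay": 0,"az": 0}
  ]
}}

```text
clock: 30.5
position: [0.5144, -0.2352, 0.0446]
orientation: [[0.926, -0.377, -0.002], [-0.377, -0.926, 0.0], [-0.002, 0.001, -1.0]]
wrist_force: [-4.8, 2.2, -0.9]
grip_width: 0.825
grip_force: 2.5
```

Emit:
{"fn": "apply_moves", "kwargs": {
  "commands": [
    {"tx": 0.17,"ty": -0.07,"tz": -0.07,"ax": 0,"ay": 0,"az": 0},
    {"tx": 0.34,"ty": -0.14,"tz": -0.15,"ax": 0,"ay": 0,"az": 0},
    {"tx": 0.51,"ty": -0.21,"tz": -0.22,"ax": 0,"ay": 0,"az": 0}
  ]
}}

```text
clock: 30.8
position: [0.5229, -0.2392, 0.0444]
orientation: [[0.926, -0.377, 0.005], [-0.377, -0.926, -0.004], [0.007, 0.002, -1.0]]
wrist_force: [0.4, 0.2, 0.2]
grip_width: 0.828
grip_force: 0.0
```

Emit:
{"fn": "apply_moves", "kwargs": {
  "commands": [
    {"tx": 0.17,"ty": -0.07,"tz": -0.07,"ax": 0,"ay": 0,"az": 0},
    {"tx": 0.34,"ty": -0.14,"tz": -0.15,"ax": 0,"ay": 0,"az": 0},
    {"tx": 0.51,"ty": -0.21,"tz": -0.22,"ax": 0,"ay": 0,"az": 0}
  ]
}}

```text
clock: 31.1
position: [0.5271, -0.2409, 0.0421]
orientation: [[0.926, -0.377, 0.003], [-0.377, -0.926, -0.003], [0.004, 0.002, -1.0]]
wrist_force: [-1.4, 0.3, 0.9]
grip_width: 0.826
grip_force: 0.6
```

Emit:
{"fn": "apply_moves", "kwargs": {
  "commands": [
    {"tx": 0.17,"ty": -0.07,"tz": -0.09,"ax": 0,"ay": 0,"az": 0},
    {"tx": 0.34,"ty": -0.14,"tz": -0.18,"ax": 0,"ay": 0,"az": 0},
    {"tx": 0.51,"ty": -0.21,"tz": -0.26,"ax": 0,"ay": 0,"az": 0}
  ]
}}

```text
clock: 31.4
position: [0.5311, -0.2423, 0.0385]
orientation: [[0.926, -0.377, 0.001], [-0.377, -0.926, -0.002], [0.002, 0.001, -1.0]]
wrist_force: [-0.4, -0.3, -0.2]
grip_width: 0.83
grip_force: 0.3
```

Emit:
{"fn": "apply_moves", "kwargs": {
  "commands": [
    {"tx": 0.17,"ty": -0.07,"tz": -0.09,"ax": 0,"ay": 0,"az": 0},
    {"tx": 0.34,"ty": -0.14,"tz": -0.16,"ax": 0,"ay": 0,"az": 0}
  ]
}}

```text
clock: 31.6
position: [0.5346, -0.2437, 0.0369]
orientation: [[0.926, -0.377, 0.001], [-0.377, -0.926, -0.002], [0.002, 0.001, -1.0]]
wrist_force: [0.2, 0.1, 0.2]
grip_width: 0.822
grip_force: 0.2
```

Emit:
{"fn": "apply_moves", "kwargs": {
  "commands": [
    {"tx": 0.09,"ty": -0.04,"tz": -0.04,"ax": 0,"ay": 0,"az": 0},
    {"tx": 0.17,"ty": -0.07,"tz": -0.07,"ax": 0,"ay": 0,"az": 0}
  ]
}}

```text
clock: 31.8
position: [0.5364, -0.2445, 0.0364]
orientation: [[0.926, -0.377, 0.002], [-0.377, -0.926, -0.002], [0.002, 0.001, -1.0]]
wrist_force: [-1.1, 0.1, 0.2]
grip_width: 0.822
grip_force: 0.2
```

Emit:
{"fn": "apply_moves", "kwargs": {
  "commands": [
    {"tx": 0.06,"ty": -0.02,"tz": -0.03,"ax": 0,"ay": 0,"az": 0},
    {"tx": 0.09,"ty": -0.04,"tz": -0.04,"ax": 0,"ay": 0,"az": 0}
  ]
}}

```text
clock: 32.0
position: [0.5373, -0.245, 0.0361]
orientation: [[0.926, -0.377, 0.002], [-0.377, -0.926, -0.002], [0.002, 0.001, -1.0]]
wrist_force: [0.2, 0.9, -0.1]
grip_width: 0.823
grip_force: 0.2
```

Emit:
{"fn": "apply_moves", "kwargs": {
  "commands": [
    {"tx": 0.06,"ty": -0.02,"tz": -0.03,"ax": 0,"ay": 0,"az": 0},
    {"tx": 0.09,"ty": -0.04,"tz": -0.04,"ax": 0,"ay": 0,"az": 0}
  ]
}}

```text
clock: 32.2
position: [0.5382, -0.2453, 0.0357]
orientation: [[0.926, -0.377, 0.002], [-0.377, -0.926, -0.002], [0.002, 0.001, -1.0]]
wrist_force: [-1.3, 0.3, 0.8]
grip_width: 0.828
grip_force: 0.2
```

Emit:
{"fn": "apply_moves", "kwargs": {
  "commands": [
    {"tx": 0.06,"ty": -0.02,"tz": -0.03,"ax": 0,"ay": 0,"az": 0},
    {"tx": 0.09,"ty": -0.04,"tz": -0.04,"ax": 0,"ay": 0,"az": 0}
  ]
}}

```text
clock: 32.4
position: [0.539, -0.2457, 0.0353]
orientation: [[0.926, -0.377, 0.001], [-0.377, -0.926, -0.002], [0.002, 0.001, -1.0]]
wrist_force: [-1.4, 1.2, -0.0]
grip_width: 0.825
grip_force: 0.5
```

Emit:
{"fn": "apply_moves", "kwargs": {
  "commands": [
    {"tx": 0.04,"ty": -0.02,"tz": -0.02,"ax": 0,"ay": 0,"az": 0},
    {"tx": 0.04,"ty": -0.02,"tz": -0.02,"ax": 0,"ay": 0,"az": 0}
  ]
}}

```text
clock: 32.6
position: [0.5391, -0.2458, 0.0352]
orientation: [[0.926, -0.377, 0.001], [-0.377, -0.926, -0.002], [0.001, 0.001, -1.0]]
wrist_force: [-1.9, 0.3, 1.7]
grip_width: 0.826
grip_force: 1.3
```

Contact is building where expected, with the first carton plus 22 mm. I press slightly more and then back off.

Emit:
{"fn": "apply_moves", "kwargs": {
  "commands": [
    {"tx": 0.06,"ty": -0.02,"tz": -0.02,"ax": 0,"ay": 0,"az": 0},
    {"tx": 0.08,"ty": -0.03,"tz": -0.03,"ax": 0,"ay": 0,"az": 0},
    {"tx": 0.08,"ty": -0.03,"tz": -0.03,"ax": 0,"ay": 0,"az": 0}
  ]
}}

```text
clock: 32.9
position: [0.5393, -0.2458, 0.035]
orientation: [[0.926, -0.377, -0.001], [-0.377, -0.926, -0.001], [-0.0, 0.001, -1.0]]
wrist_force: [-5.3, 2.7, 5.7]
grip_width: 0.82
grip_force: 3.5
```

Emit:
{"fn": "apply_moves", "kwargs": {
  "commands": [
    {"tx": -0.4,"ty": 0.17,"tz": 0.2,"ax": 0,"ay": 0,"az": 0},
    {"tx": -1.2,"ty": 0.5,"tz": 0.6,"ax": 0,"ay": 0,"az": 0},
    {"tx": -2.6,"ty": 1.1,"tz": 1.5,"ax": 0,"ay": 0,"az": 0},
    {"tx": -4,"ty": 1.6,"tz": 5,"ax": 0,"ay": 0,"az": 0},
    {"tx": -5,"ty": 2,"tz": 9.5,"ax": 0,"ay": 0,"az": 0},
    {"tx": -7,"ty": 4,"tz": 14,"ax": 0,"ay": 0,"az": 0},
    {"tx": -9,"ty": 8,"tz": 17,"ax": 0,"ay": 0,"az": 0},
    {"tx": -11,"ty": 12,"tz": 18,"ax": 0,"ay": 0,"az": 0},
    {"tx": -13,"ty": 16,"tz": 18,"ax": 0,"ay": 0,"az": 0},
    {"tx": -13,"ty": 20,"tz": 18,"ax": 0,"ay": 0,"az": 0},
    {"tx": -13,"ty": 24,"tz": 18,"ax": 0,"ay": 0,"az": 0},
    {"tx": -13,"ty": 27,"tz": 18,"ax": 0,"ay": 0,"az": 0}
  ]
}}

```text
clock: 34.1
position: [0.4097, 0.0258, 0.2153]
orientation: [[0.926, -0.377, 0.004], [-0.377, -0.926, -0.002], [0.005, -0.0, -1.0]]
wrist_force: [0.3, -0.2, 0.3]
grip_width: 0.83
grip_force: 0.0
```

```bash
python3 - <<'E'
from g import *
st()
i=r.read_camera("top");i2=r.read_camera("scene");cv2.imwrite("pics/t6.png",i);cv2.imwrite("pics/s6.png",i2)
g=lambda a,y0,y1,x0,x1:np.float32(cv2.cvtColor(a,6)[y0:y1,x0:x1])
print([np.round(v,2) for v in cv2.phaseCorrelate(g(cv2.imread("pics/scene0.png"),190,222,215,255),g(i2,190,222,215,255))],[np.round(v,2) for v in cv2.phaseCorrelate(g(cv2.imread("pics/top0.png"),196,226,380,412),g(i,196,226,380,412))])
for n_,m in(("top",.022),("top",.044)):
    print("pred upper front edge",[proj(n_,tb-m*X+.064*Z+s*.055*yt).round(1).tolist() for s in(1,-1)])
cv2.imwrite("pics/fin.png",cv2.convertScaleAbs(np.hstack([cv2.resize(i[145:225,380:460],(400,400),interpolation=2),cv2.resize(i2[185:265,160:240],(400,400),interpolation=2)]),alpha=1.5,beta=5))
E
```

```text
34.1 pos [0.41  0.026 0.215] q [-0.148 -0.147  1.939 -0.001  1.345  1.809] F [ 0.328 -0.224  0.349] gw 0.83 gf 0.0
[array([ 0.02, -0.06]), np.float64(1.04)] [array([-0.  , -0.02]), np.float64(1.0)]
pred upper front edge [[411.5, 162.7], [447.9, 176.7]]
pred upper front edge [[409.7, 168.8], [446.4, 183.0]]
```

View pics/fin.png

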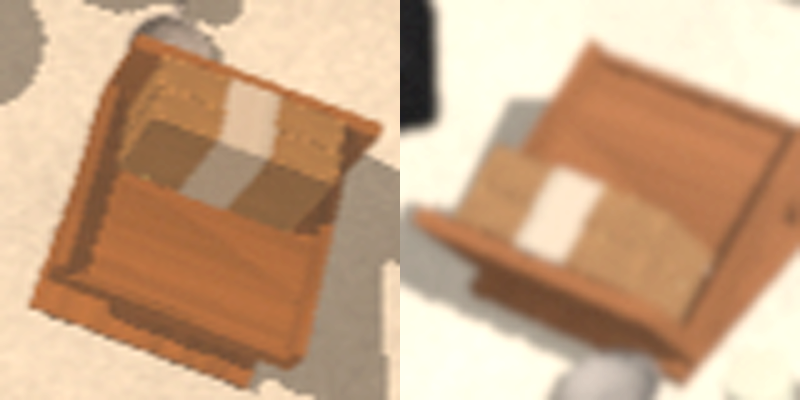

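Both cartons stand on edge one behind the other. The front top edge runs from top (410,168.6) to (446,182), which matches the 44 mm snug prediction, and the tote has not moved (shift under 0.1 px). I hand it in.

```bash
python3 -c "
from bench import r
print(r.finish_job())"
```

```text
the job is handed in; nothing more can be done
None
```

I filed both cartons on edge in the tote, one behind the other and snug against the backboard, and handed the job in after about 34 s; the tote did not move and I saw nothing else disturbed, though `r.finish_job()` returned no verdict.

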